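Clip a vacuum filter cartridge into the prober's bracket and slide it onto its seal

TASK

Take the metal filter cartridge from the V rest, snap it sideways (down from above) into both spring clips of the bracket with its thin nose towards the round port and still outside it, then slide it along in the clips, nose into the port, until the sprung seal hidden inside is pushed right back to its stop; let go and leave it clipped level in both clips with the seal still pressed back. Feel your way: press on the clips and bracket with no more than about 30 N, on the seal with no more than about 18 N, and leave the ring, the jar and the screwdriver where they are.

Things in the scene. Friction and masses are not known exactly. Their poses are not given: they have to be found in the camera images.
- cartridge_mid (a point): Filter cartridge, bare aluminium cylinder 22 mm in diameter, 150 mm long, with a steel nose 12 mm in diameter, 38 mm long, on one end; 0.1 to 0.2 kg. This point is on its axis where to grip it, 80 mm from the flat rear end, 70 mm from the shoulder, 108 mm from the nose tip. x points along the axis to the nose; it may be rolled about x. It starts level, this point 45 mm above the table.
- rest: Fixed grey V rest that holds the cartridge at the start, x along it; origin on the table under its middle. Base 130 x 70 mm, 8 mm thick; V blocks 10 mm wide at x = -45 and +45 mm, their tops no higher than 55 mm. Between the blocks (x = -38 to +38 mm) there is free room for fingers down to 8 mm above the table.
- bracket: Fixed bracket: aluminium base plate 225 x 62 mm, 8 mm thick, with two steel C-shaped spring clips on black saddles at x = -45 and +45 mm and a black round port. Origin on the table under the mid-point between the clips; x along the clip axis towards the port, z up. A seated cartridge has its axis at y = 0, z = 45 mm. Fingers have free room at x = -38 to +38 mm, down to 8 mm above the table.
- clip_seat (a point): Midway between the clips on their axis, 45 mm above the table; axes as the bracket's. Jaws are 10 mm wide along x and flare open upward, tips at most 63 mm above the table. They take a cylinder pushed straight down, up to 4 mm off sideways: pushed off-centre, one clip closes first. They touch it 19 mm over its seat, resist with 10 to 25 N in all, then snap it onto the saddles, where it slides against 2 to 9 N.
- port_mouth (a point): Centre of the port's mouth, on the clip axis 103 mm from the bracket's origin, 45 mm above the table; axes as the bracket's. Bore 17 mm, housing 36 mm in diameter. The nose is outside the port while the cartridge's grip point is at bracket x below -5 mm. The seal's face, unpressed, lies 8 to 26 mm inside the mouth; its depth differs each time, cannot be seen and must be felt.
- seal (a joint): Travel in m of the sprung rubber seal in the port, along the clip axis: 0 unpressed, 0.005 pushed right back on its hard stop. Its spring gives 0.6 to 2 N, less than the clips' hold, so the cartridge stays where it is left.
- carrier_ring: White ceramic ring lying on the table, 56 mm outside, 36 mm inside, 8 mm high; origin at the centre of its underside. Leave alone.
- swab_jar: Amber glass jar with white cap, 42 mm in diameter, 65 mm high; origin at the centre of its underside. Leave alone.
- driver: Black-handled screwdriver lying on the table along its x; origin on the table under its middle. Leave alone.

How it is judged (in metres and radians):
On the way, in this order (a step that is already met when the one before it is completed fails the run):
1. the cartridge is snapped down into both clips, its nose still outside the port (y of cartridge_mid in the frame of bracket between -0.002 and 0.002 m and z of cartridge_mid in the frame of bracket between 0.042 and 0.0475 m and angle between the x axis of cartridge_mid and the x axis of bracket, either way round below 0.035 rad and x of cartridge_mid in the frame of bracket between -0.032 and -0.003 m), for 0.2 s.
2. it has been slid in the clips into the port and has pushed the seal back (y of cartridge_mid in the frame of bracket between -0.002 and 0.002 m and z of cartridge_mid in the frame of bracket between 0.042 and 0.0475 m and angle between the x axis of cartridge_mid and the x axis of bracket, either way round below 0.035 rad and value of joint seal above 0.0035 m), for 0.2 s.
At the end, for the whole second after the job is handed in: The cartridge lies in both clips (axis within 2 mm sideways and 3 mm in height of its seat, within 2 degrees of the clip axis), nose in the port with the seal pushed back by more than 3 of its 5 mm, released and at rest (y of cartridge_mid in the frame of bracket between -0.002 and 0.002 m and z of cartridge_mid in the frame of bracket between 0.042 and 0.0475 m and angle between the x axis of cartridge_mid and the x axis of bracket, either way round below 0.035 rad and x of cartridge_mid in the frame of bracket above 0.005 m and value of joint seal above 0.003 m and linear speed of cartridge below 0.01 m/s and contact force between cartridge and the fingers below 0.1 N); the robot touches nothing.
It fails at once if the cartridge is forced against the clips or bracket with more than 32 N (contact force between cartridge and bracket above 32 N).
It fails at once if the cartridge is forced against the seal with more than 20 N (contact force between cartridge and seal above 20 N).
It fails at once if the fingers press on the bracket or its clips with more than 32 N (contact force between the fingers and bracket above 32 N).
It fails at once if the ring, the jar or the screwdriver is moved by more than 15 mm (distance of any of carrier_ring, swab_jar, driver from where it was at the start of the episode above 0.015 m).
It also fails if it takes over 69 s, if anything falls off the work surface, if the arm or the gripper's body presses on something with over 40 N, if the wrist force passes 120 N, or if a joint passes its speed limit or range.

ROBOT

A 6-joint arm with a two-finger parallel gripper is mounted at the origin on the work surface. World frame = base frame: x ahead of the robot, y to its left, z up, the work surface at z = 0. Lengths are in mm, angles in degrees, forces in N, time in s.
With the tool pointing down it reaches from about 375 to 975 mm from the base axis. Payload 3.8 kg.
Tool frame: the origin (TCP) lies between the finger pads; the fingertips stand 19 mm ahead of it and the grasp point (between the pads) is the TCP (r.tip_reach is the distance from the TCP to the fingertips, in mm); x points along the fingers, z is the direction in which the jaws open and shut, and the axes are right-handed (so a half turn about x gives the same grasp; the last joint's range is limited). The gripper opens to 85 mm and grips with 20 to 120 N. Pads are 22 mm wide; open, the fingers measure 114 mm over their backs; the gripper's body (76 mm by 85 mm) begins 54 mm behind the grasp point. The pads swing forward as they close: fully open they stand 13 mm farther back than shut.
Start: joints at [-76.771, 15.12, 91.902, -0, 72.978, -2.114], TCP at [178.607, -650.936, 223.58] pointing down, gripper open.
Joint ranges: [-150.88, 150.88], [-54.13, 125.18], [17.81, 147.31], [-75.09, 255.09], [0, 152.58], [-146.25, 146.25]. Speed limits (degrees/s): [147.25, 147.25, 180, 180, 180, 180].

INTERFACE

Orientations are given as [roll, pitch, yaw] about the fixed x, y, z axes, in that order (R = Rz(yaw) Ry(pitch) Rx(roll)).
In Python, from rig import r, viewer gives the robot as it stands.
- The arm moves only by the tool move_arm, never from a script. Its arguments are lists of equal length, an entry for each row: "translation": the shift along the tool's x, y, z in cm, a list of three; "angular": the turn, a rotation vector about the tool's x, y, z in rad, a list of three; "grip": the gripper's target within -1 to 1 (fully open at 1, half-way at 0, shut at -1). A call has 1 to 5 rows; each row is the pose to reach, as a shift and turn from the pose measured when the call began, along the tool's axes at that moment; what a row does not reach only later rows make up. A row lasts 1/8 s, in which the tool goes at most 62.5 mm and 10.7 degrees, less where a joint would pass 70% of its speed; a pose out of reach is approached as far as the arm can. A call with a gripper value outside its range is refused whole. The fingers move at their own pace and stop on an object; "force" is the grip in N (left out, the last holds). Time passes only in rows, so rows that repeat a pose let the fingers close. It gives the time, the measured TCP pose, the force and the opening at its end, in the units of the state.
- r.state(): the state, without advancing time (a new reading comes with each control period).
- viewer.read_camera(name): name is "side" or "top"; returns a dict with "pixels" (384x512x3 uint8, red, green, blue), "mtx" (3x3 intrinsics, pixels), "dist_coeffs" ([k1, k2, p1, p2, k3] as OpenCV has them; the pictures are not rectified), "R" (3x3) and "t" (3): a world point X has camera coordinates R X + t. Camera axes: x right, y down, z forward; pixel columns grow to the right and rows downward; lengths in mm; the calibration is good to about 2 mm. A picture is of the moment at which its call begins. There is no depth.
- r.job_done(): hands the job in, once; it reports no verdict.
The state is a dict: "time_s": time; "qpos": joint angles; "joint_vel": joint speeds; "joint_efforts": joint torques, N m; "tool_pos": TCP position; "tcp_rot": TCP orientation; "ft_force": force on the tool from outside, world axes, zero at the start; "torque": the same for the moment, N m; "gripper_width": opening from 0.0 (shut) to 1.0 (fully open).
Only numpy, scipy, OpenCV 4.12 (cv2) and the standard library are available. Lean on these libraries where they do the work, as an engineer would, in place of code of your own. Each camera call takes 0.05 s, during which the arm holds its last target.

## Working session

There is one attempt and no reset: what is moved stays moved. The work goes in short steps, Python scripts to look and compute and a tool call to move; the robot and the scene stay as the last step left them, time stands still between calls to the robot, and variables do not carry over. Pictures are saved under pics/ and viewed, and the job is handed in when it is done.

Besides the shell and the picture viewer there is one more tool, called after "Emit:" as name(argument=value, ...) on one line, values as JSON. move_arm: Moves the arm, as the interface text tells. Its arguments: {"type":"object","properties":{"translation":{"type":"array","items":{"type":"array","items":{"type":"number"}}},"angular":{"type":"array","items":{"type":"array","items":{"type":"number"}}},"grip":{"type":"array","items":{"type":"number"}},"force":{"type":"number"}},"required":["translation","angular","grip"]}

```bash
ls; mkdir -p pics; python3 - <<'E'
from rig import r, viewer
import cv2,numpy as np
print(r.state())
for n in("side","top"):
    d=viewer.read_camera(n)
    cv2.imwrite(f"pics/{n}0.png",d["pixels"][:,:,::-1])
    np.savez(f"{n}0.npz",**d)
    print(n,d["mtx"],d["dist_coeffs"],d["R"],d["t"])
E
```

```text
pics
{'time_s': 0.0, 'qpos': array([-7.67710499e+01,  1.51686238e+01,  9.19822675e+01, -3.11482826e-04,
        7.29758587e+01, -2.11452196e+00]), 'joint_vel': array([-0.01364351, -0.03937854, -0.03867821, -0.09552266, -0.04888592,
        0.0105539 ]), 'joint_efforts': array([ 1.59438014e-04, -5.15107369e+01, -3.67315793e+01, -1.15906510e-04,
        1.29452418e-02, -1.22511605e-05]), 'tool_pos': array([ 178.43012198, -650.21517941,  222.25876406]), 'tcp_rot': array([178.02001857,  89.8732496 , 103.3635822 ]), 'ft_force': array([-0.23512192, -0.19000944, -0.13722059]), 'torque': array([ 8.05809980e-03, -2.38802242e-02,  8.15038566e-05]), 'gripper_width': 0.9984492456354109}
side [[347.65543202   0.         248.29111205]
 [  0.         347.65543202 189.30267816]
 [  0.           0.           1.        ]] [0.00968719 0.         0.         0.         0.        ] [[ 0.88733433 -0.4609992  -0.01084121]
 [-0.35498376 -0.66789171 -0.65414616]
 [ 0.2943201   0.58429479 -0.75629047]] [-527.05040188  147.09327696  745.09624396]
top [[437.98815165   0.         255.80698071]
 [  0.         437.98815165 190.03544756]
 [  0.           0.           1.        ]] [-0.13225607  0.          0.          0.          0.        ] [[-0.01307085 -0.99990963  0.00314341]
 [-0.99604697  0.012744   -0.08790916]
 [ 0.08786116 -0.00428003 -0.99612354]] [-127.26909165  548.60801473 1214.77957443]
```

View pics/side0.png

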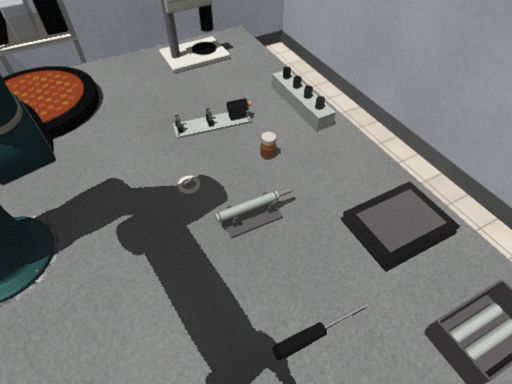

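View pics/top0.png

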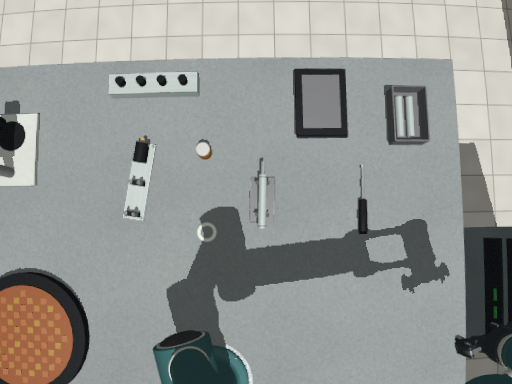

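```bash
python3 - <<'E'
import cv2,numpy as np
for n,bs in(("side",[(205,175,100,70),(165,90,100,60)]),("top",[(235,145,60,95),(110,125,60,105)])):
    im=cv2.imread(f"pics/{n}0.png")
    for i,(x,y,w,h) in enumerate(bs):
        c=im[y:y+h,x:x+w]; f=6
        c=cv2.resize(c,None,fx=f,fy=f,interpolation=cv2.INTER_CUBIC)
        for k in range(0,w,10): cv2.putText(c,str(x+k),(k*f,8),0,.33,(0,0,255),1); cv2.line(c,(k*f,10),(k*f,14),(0,0,255),1)
        for k in range(10,h,10): cv2.putText(c,str(y+k),(0,k*f+4),0,.33,(0,0,255),1)
        cv2.imwrite(f"pics/{n}0_{i}.png",c)
E
```

```text
(no output)
```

View pics/side0_0.png

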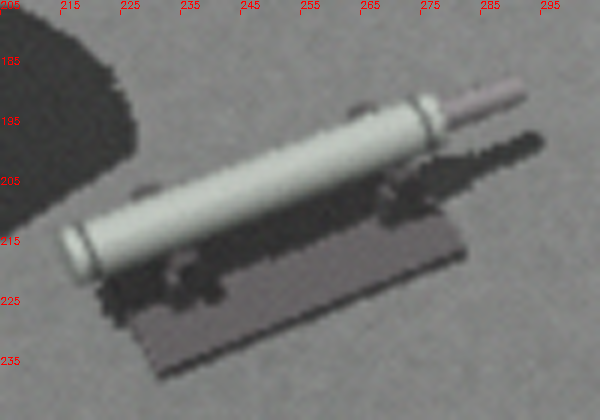

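View pics/side0_1.png

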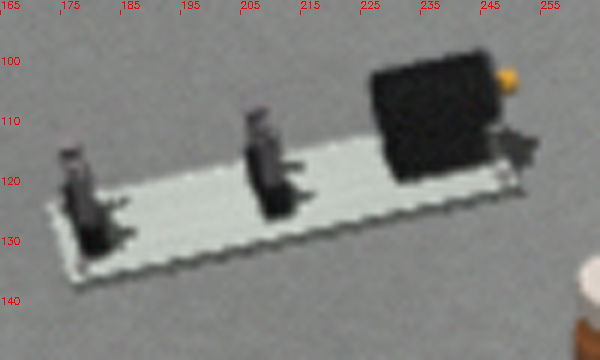

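View pics/top0_0.png

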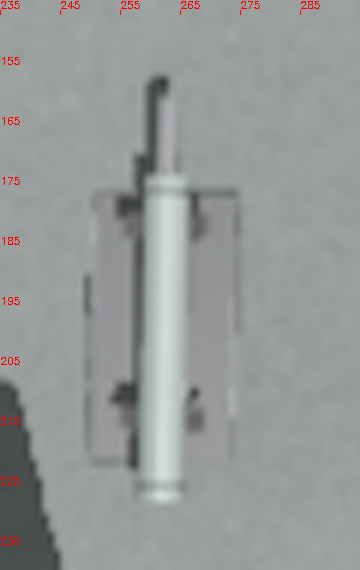

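View pics/top0_1.png

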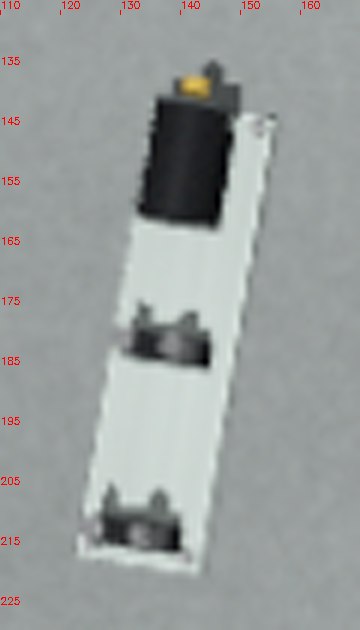

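```bash
cat > h.py <<'E'
import cv2,numpy as np
def load(n,k=0): return dict(np.load(f"{n}{k}.npz"))
def ray(d,px):
    p=cv2.undistortPoints(np.array(px,float).reshape(-1,1,2),d["mtx"],d["dist_coeffs"]).reshape(-1,2)
    v=np.c_[p,np.ones(len(p))]@d["R"]; C=-d["R"].T@d["t"]; return C,v
def onz(d,px,z):
    C,v=ray(d,px); return C+v*((z-C[2])/v[:,2])[:,None]
def proj(d,X):
    return cv2.projectPoints(np.array(X,float).reshape(-1,3),cv2.Rodrigues(d["R"])[0],d["t"],d["mtx"],d["dist_coeffs"])[0].reshape(-1,2)
E
python3 - <<'E'
from h import *
np.set_printoptions(precision=1,suppress=True)
t=load("top");s=load("side")
for d in(t,s): print(-d["R"].T@d["t"])
# cartridge mask top
def mask(d,box,lo):
    x,y,w,h=box; g=d["pixels"].astype(int); m=np.zeros(g.shape[:2],np.uint8)
    m[y:y+h,x:x+w]=(g[y:y+h,x:x+w].min(2)>lo); 
    n,l,st,c=cv2.connectedComponentsWithStats(m); k=1+np.argmax(st[1:,4]); return (l==k).astype(np.uint8)
print("px", t["pixels"][200,245:285,1], t["pixels"][200,245:285,0])
for n,d,box,lo in(("top",t,(250,165,25,70),185),("side",s,(205,175,80,50),150)):
    m=mask(d,box,lo); ys,xs=np.nonzero(m); print(n,m.sum(),xs.min(),xs.max(),ys.min(),ys.max())
    print(cv2.minAreaRect(np.c_[xs,ys].astype(np.float32)))
    if n=="top":
        rows=np.array([(xs[ys==y].mean(),y,(ys==y).sum()) for y in range(ys.min(),ys.max()+1)]);print(rows[::6])
        P=onz(d,rows[3:-3,:2],45);v=cv2.fitLine(P[:,:2].astype(np.float32),cv2.DIST_L2,0,.01,.01).ravel();print("axis",v,np.degrees(np.arctan2(v[1],v[0])))
m=mask(t,(115,140,45,85),190);c=max(cv2.findContours(m,0,1)[0],key=cv2.contourArea)
print(cv2.minAreaRect(c)); 
print("plate corners",onz(t,[(123.3,217),(142.5,220),(155.5,144)],8))
print("shoulder etc z45: nose tip, shoulder, rear",onz(t,[(261.5,157),(262,174.5),(262,227.5)],45))
print("port face top z63, rear",onz(t,[(132.5,160.5),(146,162.5)],45))
print("saddles front foot", onz(t,[(130,183),(145,186),(126.5,214),(140,217)],8))
print("tips z63",onz(t,[(133,176),(142,178),(128,207),(136,207.5)],63))
E
```

```text
[ 438.  -129.  1258.7]
[ 300.6 -580.1  654. ]
px [159 161 161 160 142 145 150 149 150 150 150 150 106 111 163 184 204 218
 211 197 179 158 150 150 150 149 150 149 156 147 151 158 158 158 158 159
 157 155 155 155] [154 155 155 154 137 142 147 147 148 148 148 148 105 104 154 175 194 208
 201 188 170 153 148 149 149 149 150 149 156 145 145 152 153 152 151 152
 151 150 150 150]
top 172 261 264 178 224
((262.5, 201.0), (46.0, 3.0), 90.0)
[[262.5 178.    4. ]
 [262.5 184.    4. ]
 [262.5 190.    4. ]
 [262.5 196.    4. ]
 [262.5 202.    4. ]
 [262.5 208.    4. ]
 [262.  214.    3. ]
 [262.  220.    3. ]]
axis [   1.    -0.   514.4 -152. ] -1.7235713
side 363 219 274 192 217
((246.79640197753906, 204.27061462402344), (6.389826774597168, 58.154605865478516), 68.96248626708984)
((139.1357879638672, 178.71925354003906), (20.046918869018555, 72.47732543945312), 9.865806579589844)
plate corners [[475.1 248.9   8. ]
 [466.1 192.4   8. ]
 [686.9 156.3   8. ]]
shoulder etc z45: nose tip, shoulder, rear [[ 637.8 -151.4   45. ]
 [ 588.4 -152.1   45. ]
 [ 440.9 -150.    45. ]]
port face top z63, rear [[633.4 213.4  45. ]
 [627.  174.4  45. ]]
saddles front foot [[573.5 230.2   8. ]
 [564.2 185.8   8. ]
 [483.7 239.5   8. ]
 [474.7 199.8   8. ]]
tips z63 [[587.  206.2  63. ]
 [581.  180.7  63. ]
 [501.  219.3  63. ]
 [499.4 196.7  63. ]]
```

```bash
cat > m.py <<'E'
from h import *
np.set_printoptions(precision=2,suppress=True)
def edge(d,p,q,half=4,n=40,sign=1,band=(0.08,0.92)):
    """refine line p->q: scan along the normal, max |gradient| w/ subpixel centroid"""
    g=cv2.GaussianBlur(d["pixels"].astype(np.float32).mean(2),(0,0),0.6)
    p,q=np.array(p,float),np.array(q,float); u=(q-p)/np.linalg.norm(q-p); nn=np.array([-u[1],u[0]])
    s=np.arange(-half,half+.01,.25); out=[]
    for f in np.linspace(*band,n):
        pts=p+(q-p)*f+nn*s[:,None]
        v=cv2.remap(g,pts[:,0].astype(np.float32)[None],pts[:,1].astype(np.float32)[None],cv2.INTER_LINEAR)[0]
        w=np.clip(sign*np.gradient(v),0,None); k=w.argmax(); w[np.abs(np.arange(len(w))-k)>5]=0
        if w.max()>0.5: out.append(p+(q-p)*f+nn*(w@s/w.sum()))
    return np.array(out)
def line(P):
    v=cv2.fitLine(P[:,:2].astype(np.float32),cv2.DIST_HUBER,0,.01,.01).ravel()
    r=(P[:,:2]-v[2:])@np.array([-v[1],v[0]]); return v,r.std()
E
python3 - <<'E'
from m import *
t=load("top");s=load("side")
L=lambda P:line(P)
# plate right edge, left edge, near edge (z=8)
res={}
for nm,p,q,sg,bd in(("right",(142.8,219),(155.3,146),1,(.05,.95)),("left",(123.5,216),(132.5,163),-1,(.05,.95)),("near",(123.3,217),(142.5,220),-1,(.1,.9))):
  for sg in(1,-1):
    e=edge(t,p,q,half=3,sign=sg,band=bd); 
    if len(e)>5:
        v,sd=L(onz(t,e,8)); print(nm,sg,len(e),v,"deg",np.degrees(np.arctan2(v[1],v[0])),"sd",sd)
for nm,p,q,z in(("cyl L",(258,222),(260,179),45),("cyl R",(265,222),(266,179),45),("rear",(259.5,227.5),(264.5,227.5),45),("shoulder",(260,174),(265,174),45),("noseL",(260.5,173),(260.5,161),45),("noseR",(264,173),(264,161),45),("tip",(261.3,159),(263.5,159),45)):
  for sg in(1,-1):
    e=edge(t,p,q,half=2.5,sign=sg)
    if len(e)>5: v,sd=L(onz(t,e,z)); print(nm,sg,len(e),v,"deg",np.degrees(np.arctan2(v[1],v[0])),"sd",sd, e.mean(0))
E
```

```text
right 1 30 [  0.97  -0.24 586.85 171.13] deg -13.901265 sd 5.386027490060403
right -1 40 [  0.99  -0.16 574.55 174.9 ] deg -8.960969 sd 0.3953144521500471
left 1 37 [  0.99  -0.16 577.02 235.89] deg -8.918509 sd 0.5477080077452248
left -1 20 [  0.99  -0.15 545.12 232.  ] deg -8.731687 sd 0.8678394832090113
near 1 40 [  0.15   0.99 476.94 219.28] deg 81.646286 sd 0.6454914840701105
near -1 40 [  0.16   0.99 469.   219.19] deg 80.523575 sd 0.3139820803266272
cyl L 1 40 [   1.     -0.03  512.32 -141.65] deg -1.9289862 sd 0.7195641701247992 [258.58 200.48]
cyl L -1 33 [   1.     -0.06  514.44 -136.35] deg -3.4034429 sd 0.2972979506662639 [256.76 199.85]
cyl R 1 19 [   1.     -0.03  508.25 -166.49] deg -1.6210257 sd 0.3250520081248686 [267.64 201.26]
cyl R -1 40 [   1.     -0.04  523.42 -159.69] deg -2.4665189 sd 0.9557329314887439 [265.04 200.49]
rear 1 40 [   0.02    1.    443.87 -150.24] deg 88.89987 sd 0.03595684167839339 [262.   226.44]
rear -1 40 [   0.      1.    438.77 -150.44] deg 89.76331 sd 0.22095146668332724 [262.   228.33]
shoulder 1 40 [   0.05    1.    591.12 -153.34] deg 87.03239 sd 0.2905567186214208 [262.5  173.55]
shoulder -1 40 [   0.03    1.    585.5  -153.5 ] deg 88.56039 sd 0.04405902446758532 [262.5  175.53]
noseL 1 40 [   1.     -0.03  608.55 -149.14] deg -1.9117748 sd 0.38863903469746036 [260.89 167.  ]
noseL -1 40 [   1.     -0.04  606.37 -142.73] deg -2.271573 sd 0.2918995819007208 [258.6 167. ]
noseR 1 40 [   1.     -0.03  606.77 -151.91] deg -1.9287087 sd 0.03544257017073116 [261.85 167.  ]
noseR -1 40 [   1.     -0.05  608.97 -157.05] deg -2.9940345 sd 0.12554741792345972 [263.67 167.  ]
tip 1 40 [   0.06    1.    628.15 -153.63] deg 86.815605 sd 0.14215420335617887 [262.4  160.42]
tip -1 40 [   0.03   -1.    636.88 -154.13] deg -88.43594 sd 0.04138420944669989 [262.4  157.33]
```

```bash
cat > p.py <<'E'
from rig import r, viewer
from m import *
from scipy.spatial.transform import Rotation as Ro
def Rt(yaw):  # tool x down, tool y along axis of cart (or opposite); z=x cross y
    pass
def plan(pos,yaw,flip=0,q=True):
    s=r.state(); R0=Ro.from_euler("xyz",s["tcp_rot"],degrees=True)
    a=np.radians(yaw); ax=np.array([np.cos(a),np.sin(a),0]); x=np.array([0,0,-1.])
    best=None
    for sg in(1,-1):
        y=ax*sg; z=np.cross(x,y); R=Ro.from_matrix(np.c_[x,y,z])
        rv=(R0.inv()*R).as_rotvec()
        if best is None or np.linalg.norm(rv)<np.linalg.norm(best): best=rv;bs=sg
    sh=R0.inv().apply(np.array(pos)-s["tool_pos"])/10
    print("t",s["time_s"],"tcp",s["tool_pos"],"F",s["ft_force"],"T",s["torque"],"g",s["gripper_width"],"q",s["qpos"])
    print("tool axes (cols)",R0.as_matrix().tolist() if q else "", "yaw of tool y*",bs, np.degrees(np.arctan2(*(bs*R0.as_matrix()[[1,0],1]))))
    print("shift cm",np.round(sh,3),"rotvec",np.round(best,4),"deg",np.degrees(np.linalg.norm(best)))
E
python3 - <<'E'
from p import *
plan((516,-150.4,140),-2.1)
t=load("top");s=load("side")
O=np.array([529,212.8]);a=np.radians(-8.95);ux=np.array([np.cos(a),np.sin(a)]);uy=np.array([-ux[1],ux[0]])
B=lambda x,y,z:np.r_[O+ux*x+uy*y,z]
pts=[B(-59.5,-31,8),B(-59.5,31,8),B(165.5,-31,8),B(165.5,31,8),B(-45,0,45),B(45,0,45),B(103,0,45),B(103,0,63)]
print(proj(s,pts));print(proj(t,pts))
c=np.radians(-2.1);cu=np.array([np.cos(c),np.sin(c),0]);M=np.array([520,-150.5,45])
cp=[M-80*cu,M+70*cu,M+108*cu]
print(proj(s,cp),proj(t,cp))
im=s["pixels"][:,:,::-1].copy();im=cv2.resize(im,None,fx=6,fy=6,interpolation=cv2.INTER_CUBIC)
for p in np.r_[proj(s,pts),proj(s,cp)]: cv2.drawMarker(im,tuple(int(v) for v in p*6+2.5),(0,0,255),0,14,1)
cv2.imwrite("pics/s_ov.png",np.hstack([im[88*6:145*6,168*6:265*6][:400],]));cv2.imwrite("pics/s_ov2.png",im[175*6:240*6,205*6:300*6])
E
```

```text
t 0.1 tcp [ 178.44 -650.28  222.36] F [ 0.53  0.75 -0.02] T [ 0.04  0.   -0.03] g 1.0030557639719269 q [-76.77  15.17  91.97   0.    72.98  -2.11]
tool axes (cols) [[-0.00045052537782946933, 0.9643716689274161, 0.2645507157371424], [0.0020113163384946064, 0.26455108134357463, -0.9643695764417977], [-0.9999978758144793, 9.762220912884478e-05, -0.0020588434699725378]] yaw of tool y* 1 15.340279766775135
shift cm [  8.32  45.78 -39.26] rotvec [ 0.3 -0.   0. ] deg 17.440682266384943
[[177.01 136.06]
 [173.01 123.03]
 [251.97 119.69]
 [245.45 107.8 ]
 [177.82 118.04]
 [208.79 111.61]
 [228.15 107.58]
 [227.81 102.36]]
[[142.83 220.23]
 [122.03 217.04]
 [155.47 143.74]
 [134.91 140.9 ]
 [129.59 213.2 ]
 [134.81 181.54]
 [138.24 161.33]
 [136.55 160.34]]
[[216.47 216.96]
 [277.37 193.88]
 [291.82 188.4 ]] [[261.12 227.83]
 [262.33 173.94]
 [262.63 160.48]]
```

View pics/s_ov.png

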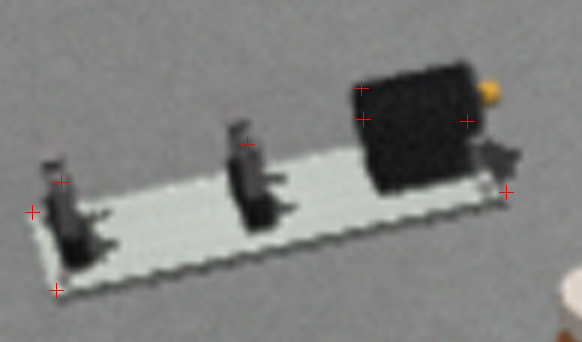

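View pics/s_ov2.png

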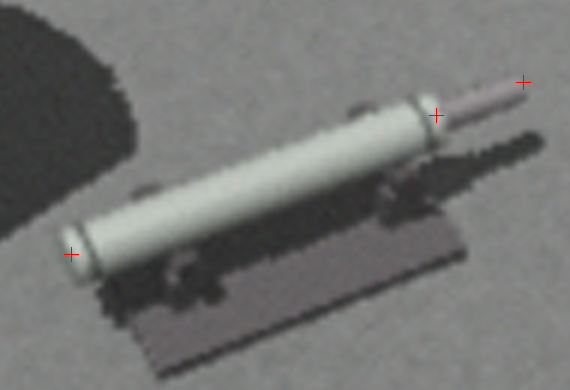

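Emit:
move_arm(translation=[[4,22,-19],[4,22,-19],[4,22,-19],[4,22,-19],[4,22,-19]], angular=[[0.15,0,0],[0.15,0,0],[0.15,0,0],[0.15,0,0],[0.15,0,0]], grip=[1,1,1,1,1], force=80)

```text
time_s: 0.72
tool_pos: [341.0, -406.0, 181.8]
tcp_rot: [-170.4, 89.8, 106.4]
ft_force: [0.8, 0.3, 1.2]
gripper_width: 1.002
```

```bash
python3 -c "
from p import *
plan((516,-150.4,120),-2.1,q=False)"
```

```text
t 0.725 tcp [ 340.97 -405.97  181.8 ] F [0.8  0.27 1.23] T [ 0.   -0.02  0.04] g 1.0015911530742398 q [-52.71   1.32 112.11   0.08  66.76  30.45]
tool axes (cols)  yaw of tool y* 1 6.805544413468506
shift cm [  6.25  20.41 -23.28] rotvec [ 0.16 -0.    0.  ] deg 8.907856748455169
```

Emit:
move_arm(translation=[[6.2,20.4,-23.3],[6.2,20.4,-23.3],[6.2,20.4,-23.3],[6.2,20.4,-23.3],[6.2,20.4,-23.3]], angular=[[0.155,0,0],[0.155,0,0],[0.155,0,0],[0.155,0,0],[0.155,0,0]], grip=[1,1,1,1,1])

```text
time_s: 1.35
tool_pos: [513.1, -153.3, 121.2]
tcp_rot: [-160.4, 89.8, 107.5]
ft_force: [0.3, -1.3, 0.3]
gripper_width: 1.004
```

```bash
python3 - <<'E'
from p import *
plan((516,-150.4,80),-2.1,q=False)
for n in("side","top"):
    d=viewer.read_camera(n); np.savez(f"{n}1.npz",**d)
    b=(170,130,150,110) if n=="side" else (200,140,130,110)
    x,y,w,h=b; c=cv2.resize(d["pixels"][y:y+h,x:x+w,::-1],None,fx=5,fy=5,interpolation=cv2.INTER_CUBIC)
    cv2.imwrite(f"pics/{n}1.png",c)
E
```

```text
t 1.35 tcp [ 513.09 -153.33  121.16] F [ 0.3  -1.33  0.25] T [-0.01  0.02  0.05] g 1.0038018078392406 q [-19.41   5.21 114.89   0.18  60.02  72.57]
tool axes (cols)  yaw of tool y* 1 -2.073998220652072
shift cm [ 4.12  0.28 -0.29] rotvec [ 0. -0.  0.] deg 0.20105102533103258
```

View pics/side1.png

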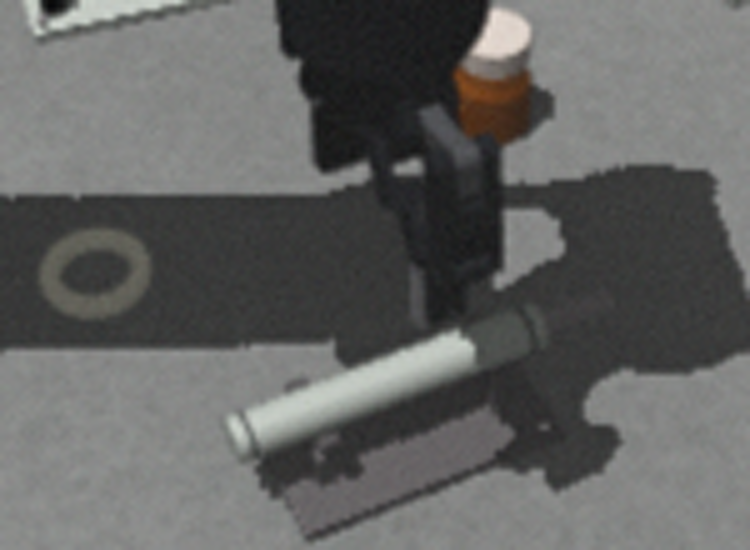

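The gripper stands open above the cartridge (fingers around crop px 450,250, left of the jar), clear of the jar. Descending.

Emit:
move_arm(translation=[[3.5,0.28,-0.29],[7,0.28,-0.29],[7.55,0.28,-0.29],[7.55,0.28,-0.29],[7.55,0.28,-0.29]], angular=[[0,0,0],[0,0,0],[0,0,0],[0,0,0],[0,0,0]], grip=[1,1,1,1,1])

```text
time_s: 2.08
tool_pos: [517.7, -147.7, 46.2]
tcp_rot: [-178.9, 89.7, 89.3]
ft_force: [0.3, 0.5, 1.1]
gripper_width: 1.001
```

```bash
python3 - <<'E'
from p import *
plan((516,-150.4,45),-2.1,q=False)
E
```

```text
t 2.075 tcp [ 517.66 -147.66   46.17] F [0.27 0.55 1.08] T [0.01 0.01 0.01] g 1.001051402722762 q [-18.76  10.77 117.68   0.35  51.64  72.8 ]
tool axes (cols)  yaw of tool y* 1 -1.7716237589340762
shift cm [ 0.12 -0.16  0.28] rotvec [ 0.01 -0.01  0.  ] deg 0.4398516755791222
```

Emit:
move_arm(translation=[[0.12,-0.16,0.28],[0.12,-0.16,0.28],[0.12,-0.16,0.28],[0.12,-0.16,0.28],[0.12,-0.16,0.28]], angular=[[0,0,0],[0,0,0],[0,0,0],[0,0,0],[0,0,0]], grip=[1,-0.3,-1,-1,-1], force=80)

```text
time_s: 2.7
tool_pos: [516.0, -150.8, 45.1]
tcp_rot: [-178.7, 89.8, 89.6]
ft_force: [-3.3, -4.4, 10.7]
gripper_width: 0.148
```

Emit:
move_arm(translation=[[0,0,0],[0,0,0],[0,0,0],[0,0,0],[0,0,0]], angular=[[0,0,0],[0,0,0],[0,0,0],[0,0,0],[0,0,0]], grip=[-1,-1,-1,-1,-1])

```text
time_s: 3.32
tool_pos: [518.4, -151.4, 48.0]
tcp_rot: [123.7, 89.7, 32.0]
ft_force: [-1.6, 0.7, 11.6]
gripper_width: 0.004
```

```bash
python3 - <<'E'
from p import *
plan((516,-150.4,130),-2.1,q=False)
E
```

```text
t 3.325 tcp [ 518.45 -151.43   47.96] F [-1.61  0.67 11.6 ] T [0.14 0.25 0.02] g 0.004161256375113366 q [-19.08  10.64 117.62   0.3   51.56  72.46]
tool axes (cols)  yaw of tool y* 1 -1.730109057144897
shift cm [-8.21 -0.21 -0.12] rotvec [ 0.01 -0.   -0.  ] deg 0.48001807532907953
```

```bash
cat >> p.py <<'E'
def shot(k,bs=(170,110,150,110),bt=(200,140,130,110)):
    for n,b in(("side",bs),("top",bt)):
        d=viewer.read_camera(n); np.savez(f"{n}{k}.npz",**d)
        x,y,w,h=b; c=cv2.resize(d["pixels"][y:y+h,x:x+w,::-1],None,fx=5,fy=5,interpolation=cv2.INTER_CUBIC)
        cv2.imwrite(f"pics/{n}{k}.png",c)
E
python3 - <<'E'
from p import *
shot(2)
E
```

```text
(no output)
```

View pics/side2.png

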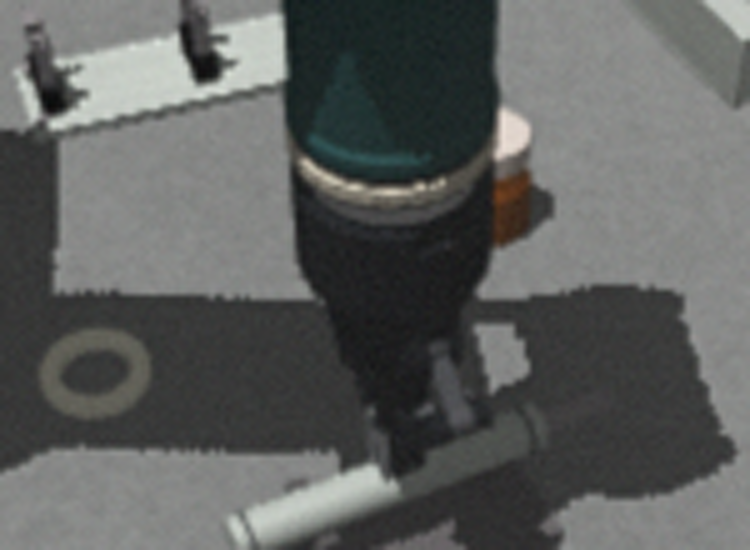

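View pics/top2.png

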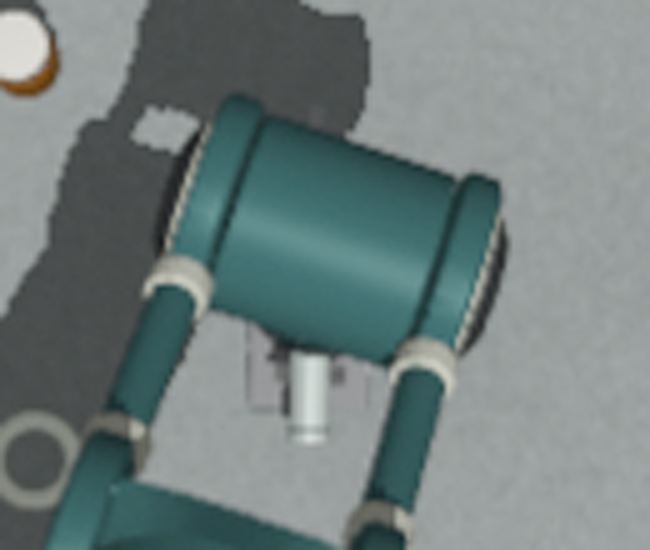

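```bash
python3 - <<'E'
from p import *
print(r.tip_reach,[a for a in dir(r) if a[0]!='_'])
s=r.state();print(s["tool_pos"],s["ft_force"],s["tcp_rot"])
R0=Ro.from_euler("xyz",s["tcp_rot"],degrees=True).as_matrix();print(R0)
d=load("side",2)
tip=s["tool_pos"]+R0[:,0]*19
for p in (s["tool_pos"],tip): print((proj(d,p)-[170,110])*5)
d=load("side",1)
for z in(121,102): print((proj(d,[[516,-150.4,z],[516,-150.4-42,z],[516,-150.4+42,z]])-[170,130])*5)
E
```

```text
19.0 ['Unreachable', 'job_done', 'state', 'tip_reach']
[ 518.44 -151.48   47.94] [-0.75  0.37 12.49] [123.68  89.69  31.95]
[[ 0.    1.   -0.03]
 [ 0.   -0.03 -1.  ]
 [-1.    0.   -0.  ]]
[[396.61 470.42]]
[[397.09 496.36]]
[[388.64 260.71]
 [437.1  329.8 ]
 [343.38 196.19]]
[[389.18 290.93]
 [436.68 359.67]
 [344.76 226.65]]
```

```bash
python3 - <<'E'
from h import *
d=load("side",2)
c=cv2.resize(d["pixels"][170:235,205:290,::-1],None,fx=9,fy=9,interpolation=cv2.INTER_CUBIC)
c=np.clip(c.astype(float)*1.8,0,255).astype(np.uint8)
cv2.imwrite("pics/side2b.png",c)
E
```

```text
(no output)
```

View pics/side2b.png

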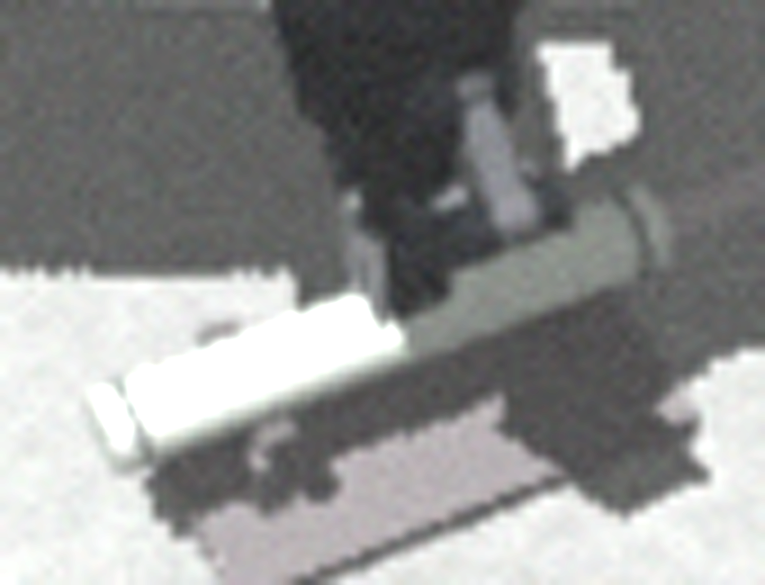

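```bash
python3 - <<'E'
from h import *
d=load("top",0)
T=np.array([178.4,-650.3,222.3]);z=np.array([.2645,-.9644,0]);y=np.array([.9644,.2645,0])
print(proj(d,[T,T+42*z,T-42*z,T+42*y,T-42*y]))
c=cv2.resize(d["pixels"][304:384,430:512,::-1],None,fx=7,fy=7,interpolation=cv2.INTER_CUBIC)
c=np.clip(c.astype(float)*1.8,0,255).astype(np.uint8)
cv2.imwrite("pics/top0c.png",c)
d=load("side",1)
print(proj(d,[[516-42,-150.4,115],[516+42,-150.4,115]]))
c=cv2.resize(d["pixels"][125:205,215:300,::-1],None,fx=7,fy=7,interpolation=cv2.INTER_CUBIC)
c=np.clip(c.astype(float)*1.8,0,255).astype(np.uint8)
cv2.imwrite("pics/side1c.png",c)
E
```

```text
[[470.12858252 331.07652851]
 [485.36085985 325.51403005]
 [454.61297597 336.62999178]
 [465.76728083 314.80035467]
 [474.34537288 347.19596167]]
[[229.49771065 191.28901818]
 [265.41222093 177.10736583]]
```

View pics/top0c.png

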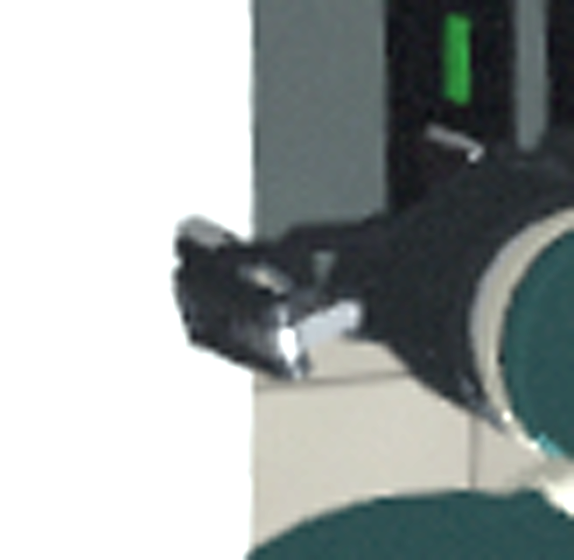

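View pics/side1c.png

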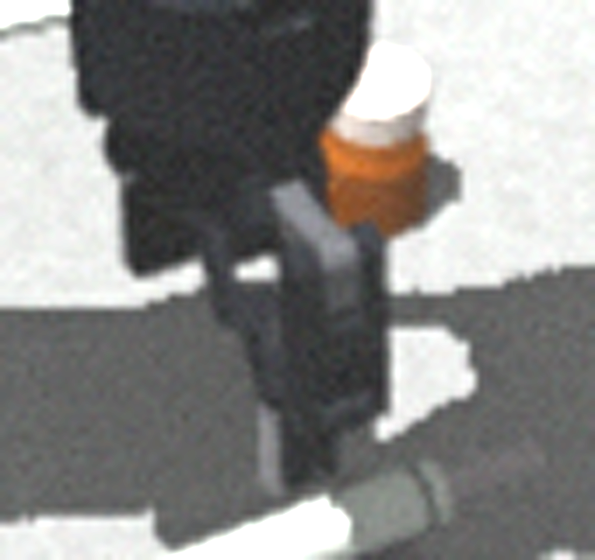

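```bash
python3 - <<'E'
from h import *
def ony(d,px,y):
    C,v=ray(d,[px]); return C+v[0]*((y-C[1])/v[0,1])
d=load("side",2)
for y in(-151,-161,-170): print(y,ony(d,(205+415/9,170+308/9),y))
for y in(-186,-193,-205): print(y,ony(d,(215+300/7,125+488/7),y),ony(d,(215+265/7,125+488/7),y))
E
```

```text
-151 [ 523.16723746 -151.           44.12552086]
-161 [ 517.97993692 -161.           58.33931846]
-170 [ 513.31136643 -170.           71.1317363 ]
-186 [ 520.52429648 -186.          115.59059605] [ 509.09990389 -186.          121.98523962]
-193 [ 516.61763958 -193.          125.15450473] [ 505.39617554 -193.          131.4355619 ]
-205 [ 509.92051348 -205.          141.54977677] [ 499.04692694 -205.          147.63611438]
```

The fingers shut above the cartridge: in the side view, the closed tips end at crop (415,308), roughly z≈58 on top of it, though the TCP reads 48. I'll raise the gripper and measure where the tips really are.

Emit:
move_arm(translation=[[-5,0,0],[-10,0,0],[-10,0,0],[-10,0,0],[-10,0,0]], angular=[[0,0,0],[0,0,0],[0,0,0],[0,0,0],[0,0,0]], grip=[-1,-1,-1,-1,-1])

```text
time_s: 4.05
tool_pos: [516.6, -151.2, 146.0]
tcp_rot: [165.5, 89.8, 73.8]
ft_force: [-0.6, 0.1, -0.4]
gripper_width: -0.001
```

```bash
python3 - <<'E'
from p import *
plan((516,-150.4,45),-2.1,q=False)
shot(3,bs=(190,110,120,110))
s=r.state();d=load("side",3)
for k in (0,19): print((proj(d,s["tool_pos"]-[0,0,k])-[190,110])*5)
E
```

```text
t 4.05 tcp [ 516.6  -151.2   145.99] F [-0.63  0.1  -0.35] T [-0.01 -0.02  0.06] g -0.0006569189124183437 q [-19.12   3.96 113.37   0.27  62.68  72.48]
tool axes (cols)  yaw of tool y* 1 -1.727331757921263
shift cm [10.1  -0.07 -0.04] rotvec [ 0.01 -0.   -0.  ] deg 0.4432903891362758
[[290.61 319.65]]
[[291.13 351.52]]
```

View pics/side3.png

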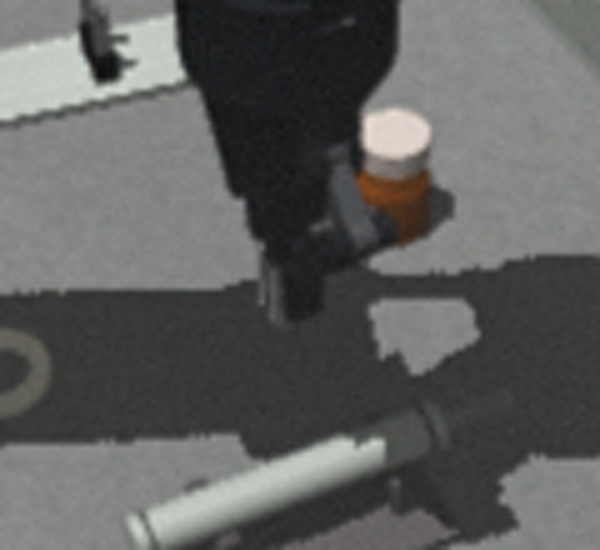

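Emit:
move_arm(translation=[[0,-0.05,-0.05],[0,-0.05,-0.05],[0,-0.05,-0.05],[0,-0.05,-0.05],[5,-0.05,-0.05]], angular=[[0,0,0],[0,0,0],[0,0,0],[0,0,0],[0,0,0]], grip=[1,1,1,1,1])

```text
time_s: 4.78
tool_pos: [521.3, -152.3, 100.5]
tcp_rot: [92.1, 89.3, 0.3]
ft_force: [-0.2, -0.2, -0.5]
gripper_width: 0.997
```

Emit:
move_arm(translation=[[0,0,0],[0,0,0]], angular=[[0,0,0],[0,0,0]], grip=[1,1])

```text
time_s: 5.03
tool_pos: [522.4, -152.7, 102.0]
tcp_rot: [89.4, 89.2, -2.3]
ft_force: [1.0, 0.6, 1.1]
gripper_width: 0.999
```

```bash
python3 - <<'E'
from p import *
shot(4)
plan((516,-150.4,18),-2.1,q=False)
E
```

```text
t 5.125 tcp [ 522.98 -152.86  102.75] F [ 0.11 -0.22 -1.07] T [-0.01  0.03 -0.01] g 1.0034763765358186 q [-19.07   6.72 115.39   0.28  57.01  72.51]
tool axes (cols)  yaw of tool y* 1 -1.7297749552156696
shift cm [ 8.46 -0.84 -0.23] rotvec [ 0.01  0.   -0.02] deg 0.9837035362064078
```

View pics/side4.png

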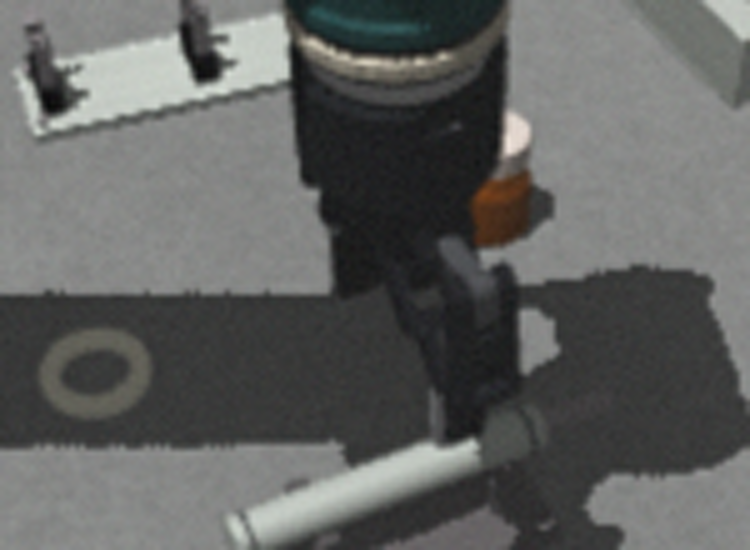

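```bash
python3 - <<'E'
from p import *
np.set_printoptions(precision=4,suppress=True)
plan((516,-150.4,60),-2.1,q=False)
E
```

```text
t 5.125 tcp [ 522.985  -152.8619  102.7459] F [ 0.111  -0.2217 -1.0656] T [-0.0117  0.026  -0.01  ] g 1.0034763765358186 q [-19.0681   6.7238 115.3898   0.2845  57.007   72.5088]
tool axes (cols)  yaw of tool y* 1 -1.7297749552156696
shift cm [ 4.263 -0.773 -0.228] rotvec [ 0.0065  0.0005 -0.0159] deg 0.9837035362064078
```

Emit:
move_arm(translation=[[0,-0.7,-0.2],[2,-0.75,-0.22],[4,-0.77,-0.23],[4.2,-0.77,-0.23],[4.2,-0.77,-0.23]], angular=[[0.006,0,-0.016],[0.006,0,-0.016],[0.006,0,-0.016],[0.006,0,-0.016],[0.006,0,-0.016]], grip=[1,1,1,1,1])

```text
time_s: 5.75
tool_pos: [516.4, -150.5, 61.4]
tcp_rot: [35.7, 89.9, -56.3]
ft_force: [0.2, -0.0, 0.1]
gripper_width: 1.005
```

```bash
python3 - <<'E'
from p import *
np.set_printoptions(precision=4,suppress=True)
plan((516,-150.4,18),-2.1,q=False)
E
```

```text
t 5.75 tcp [ 516.401  -150.48     61.4332] F [ 0.2284 -0.0154  0.0588] T [-0.0312  0.0315  0.006 ] g 1.0045369857063644 q [-18.8767   9.4733 117.2882  -0.0431  53.1934  73.2254]
tool axes (cols)  yaw of tool y* 1 -2.0761964395010817
shift cm [ 4.343 -0.043 -0.01 ] rotvec [ 0.0004  0.0008 -0.0006] deg 0.06156060892140138
```

Emit:
move_arm(translation=[[1.5,-0.04,0],[3,-0.04,0],[4,-0.04,0],[4.2,-0.04,0],[4.2,-0.04,0]], angular=[[0,0,0],[0,0,0],[0,0,0],[0,0,0],[0,0,0]], grip=[1,1,1,1,1])

```text
time_s: 6.38
tool_pos: [515.9, -150.5, 19.1]
tcp_rot: [2.8, 90.0, -89.3]
ft_force: [-0.2, 0.4, -0.1]
gripper_width: 1.001
```

```bash
python3 - <<'E'
from p import *
np.set_printoptions(precision=4,suppress=True)
plan((516,-150.4,18),-2.1,q=False)
shot(5)
E
```

```text
t 6.375 tcp [ 515.9226 -150.4924   19.142 ] F [-0.2236  0.3658 -0.1409] T [ 0.0075 -0.0004  0.0377] g 1.0008891477734534 q [-18.893   12.8466 118.683   -0.0491  48.4574  73.2169]
tool axes (cols)  yaw of tool y* 1 -2.077278327310849
shift cm [ 0.114  0.007 -0.01 ] rotvec [ 0.0004  0.0007 -0.    ] deg 0.04517417986143202
```

View pics/side5.png

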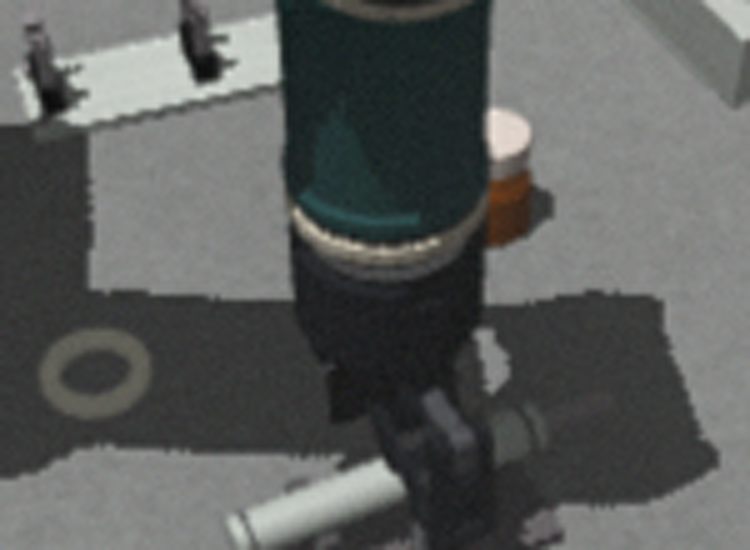

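The front finger (crop 440,490) now reaches below the cartridge. Closing.

Emit:
move_arm(translation=[[0.05,0,0],[0.05,0,0],[0.05,0,0],[0.05,0,0],[0.05,0,0]], angular=[[0,0,0],[0,0,0],[0,0,0],[0,0,0],[0,0,0]], grip=[-1,-1,-1,-1,-1], force=60)

```text
time_s: 7.1
tool_pos: [516.7, -151.1, 19.7]
tcp_rot: [47.2, 89.9, -44.9]
ft_force: [-0.9, -2.2, 2.2]
gripper_width: 0.237
```

```bash
python3 - <<'E'
from p import *
np.set_printoptions(precision=4,suppress=True)
plan((516,-150.4,120),-2.1,q=False)
E
```

```text
t 7.1 tcp [ 516.7347 -151.0767   19.6844] F [-0.8838 -2.1812  2.2421] T [-0.401   0.1407  0.0298] g 0.23683670032631074 q [-18.9067  12.823  118.6396  -0.0838  48.4086  73.2128]
tool axes (cols)  yaw of tool y* 1 -2.063904663360341
shift cm [-10.032  -0.057  -0.048] rotvec [ 0.0006  0.0017 -0.0018] deg 0.1477003544245774
```

Emit:
move_arm(translation=[[-1,0,0],[-4,0,0],[-8,0,0],[-10,0,0],[-10,0,0]], angular=[[0,0,0],[0,0,0],[0,0,0],[0,0,0],[0,0,0]], grip=[-1,-1,-1,-1,-1], force=80)

```text
time_s: 7.72
tool_pos: [518.1, -151.2, 122.0]
tcp_rot: [66.8, 89.6, -25.3]
ft_force: [-0.1, -0.7, -1.1]
gripper_width: 0.232
```

```bash
python3 - <<'E'
from p import *
np.set_printoptions(precision=4,suppress=True)
# grip pt target: cart mid at bracket x=-17 ; tool is 4mm behind mid
a=np.radians(-8.95);u=np.array([np.cos(a),np.sin(a)]);T=np.array([529,212.8])-21*u;print(T)
plan((T[0],T[1],130),-8.95,q=False)
shot(6,bs=(190,90,120,110))
E
```

```text
[508.2557 216.067 ]
t 7.725 tcp [ 518.1397 -151.1991  121.9854] F [-0.1362 -0.7332 -1.0977] T [-0.0113 -0.0024 -0.0698] g 0.23236644984902646 q [-18.8835   5.2812 114.7115  -0.0501  59.6235  73.2063]
tool axes (cols)  yaw of tool y* 1 -2.0640991529848693
shift cm [ -0.913  -2.306 -36.665] rotvec [ 0.1202  0.0023 -0.0063] deg 6.896244667152447
```

View pics/side6.png

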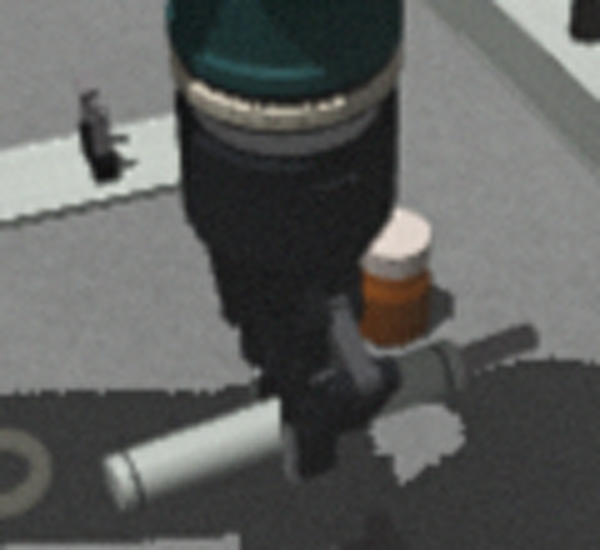

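Emit:
move_arm(translation=[[-0.5,-0.5,-5],[-0.5,-1,-11],[-0.5,-1.4,-17],[-0.5,-1.6,-21],[-0.5,-1.6,-24]], angular=[[0.02,0.002,-0.006],[0.04,0.002,-0.006],[0.06,0.002,-0.006],[0.07,0.002,-0.006],[0.08,0.002,-0.006]], grip=[-1,-1,-1,-1,-1])

```text
time_s: 8.45
tool_pos: [506.6, 91.7, 121.6]
tcp_rot: [-89.5, 89.5, 173.9]
ft_force: [1.0, -0.1, -1.9]
gripper_width: 0.228
```

Emit:
move_arm(translation=[[0,0,0],[0,0,0]], angular=[[0,0,0],[0,0,0]], grip=[-1,-1])

```text
time_s: 8.7
tool_pos: [505.3, 91.2, 120.0]
tcp_rot: [-83.8, 89.3, 179.6]
ft_force: [0.1, -0.1, -1.1]
gripper_width: 0.235
```

```bash
python3 - <<'E'
from p import *
np.set_printoptions(precision=4,suppress=True)
plan((508.26,216.07,125),-8.95,q=False)
E
```

```text
t 8.7 tcp [505.2686  91.2022 120.0173] F [ 0.1477 -0.0997 -1.09  ] T [-0.0294 -0.0158 -0.0398] g 0.23519923398169043 q [  7.3882   3.2761 117.1059   0.1061  60.2943 103.8723]
tool axes (cols)  yaw of tool y* 1 -6.537617505939858
shift cm [ -0.501  -1.13  -12.439] rotvec [0.0421 0.0015 0.0118] deg 2.5074963254627693
```

Emit:
move_arm(translation=[[-0.5,-0.6,-5],[-0.5,-1.0,-10],[-0.5,-1.1,-12.4],[-0.5,-1.13,-12.44],[-0.5,-1.13,-12.44]], angular=[[0.02,0.001,0.012],[0.042,0.001,0.012],[0.042,0.001,0.012],[0.042,0.001,0.012],[0.042,0.001,0.012]], grip=[-1,-1,-1,-1,-1])

```text
time_s: 9.32
tool_pos: [508.0, 214.5, 124.4]
tcp_rot: [-22.9, 89.9, -121.9]
ft_force: [0.1, 0.4, -1.4]
gripper_width: 0.23
```

```bash
python3 - <<'E'
from p import *
np.set_printoptions(precision=4,suppress=True)
plan((508.26,216.07,125),-8.95,q=False)
shot(7,bs=(155,50,130,100),bt=(90,120,120,110))
E
```

```text
t 9.325 tcp [508.0222 214.5014 124.4026] F [ 0.0587  0.4429 -1.4131] T [-0.0117 -0.0204 -0.0097] g 0.2304501915934789 q [ 20.3479   6.6887 112.8677  -0.0802  60.5336 119.3838]
tool axes (cols)  yaw of tool y* 1 -8.996407550072856
shift cm [-0.06  -0.001 -0.159] rotvec [-0.0008  0.0018  0.0008] deg 0.12298066802758345
```

View pics/side7.png

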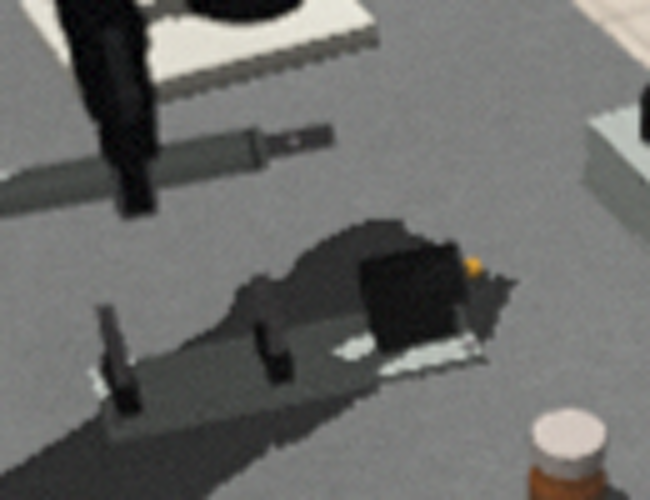

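View pics/top7.png

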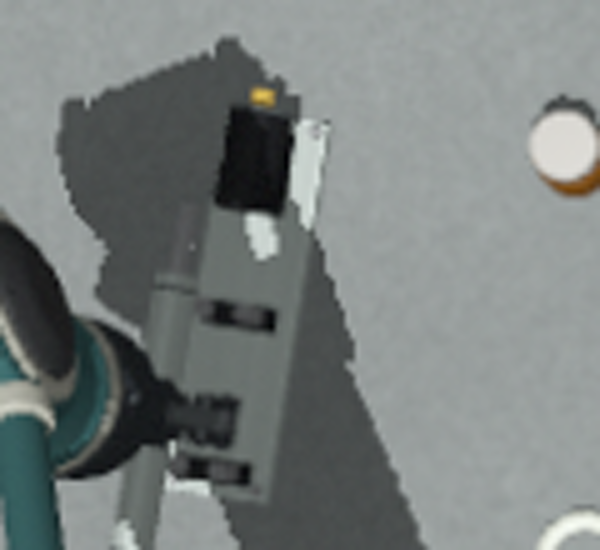

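```bash
python3 - <<'E'
from m import *
t=load("top",7);s=load("side",7)
# enlarge cartridge in both
c=np.clip(cv2.resize(t["pixels"][155:215,110:160,::-1],None,fx=9,fy=9,interpolation=cv2.INTER_CUBIC).astype(float)*1.6,0,255).astype(np.uint8);cv2.imwrite("pics/t7z.png",c)
c=np.clip(cv2.resize(s["pixels"][65:100,155:230,::-1],None,fx=9,fy=9,interpolation=cv2.INTER_CUBIC).astype(float)*1.6,0,255).astype(np.uint8);cv2.imwrite("pics/s7z.png",c)
a=np.radians(-9);u=np.array([np.cos(a),np.sin(a),0]);M=np.array([508,214.5,149.7])+4*u
P=[M-80*u,M+70*u,M+108*u]
print("top pred",proj(t,P),(proj(t,P)-[110,155])*9);print("side pred",proj(s,P),(proj(s,P)-[155,65])*9)
E
```

```text
top pred [[115.46 231.93]
 [125.03 174.23]
 [127.53 159.8 ]] [[ 49.14 692.36]
 [135.31 173.1 ]
 [157.79  43.21]]
side pred [[151.09  89.43]
 [208.03  78.77]
 [221.86  76.17]] [[-35.15 219.91]
 [477.25 123.95]
 [601.74 100.55]]
```

View pics/t7z.png

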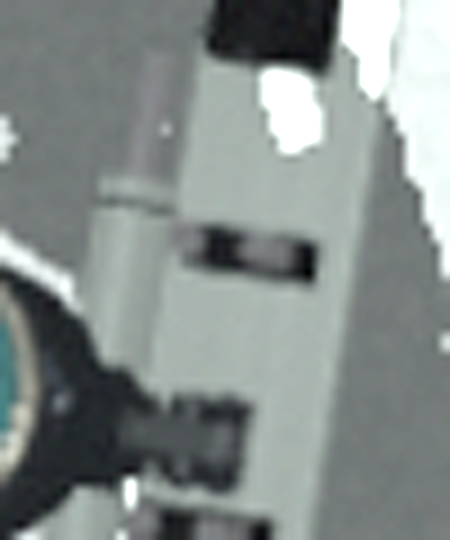

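View pics/s7z.png

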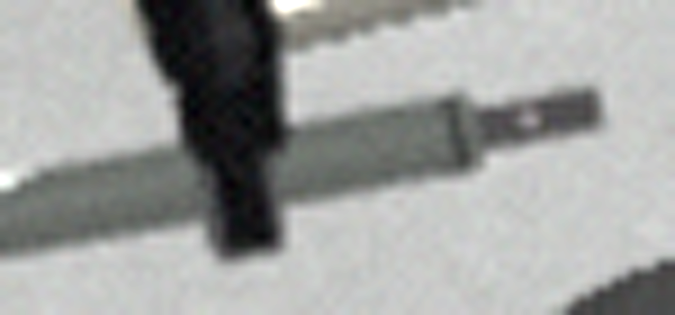

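Emit:
move_arm(translation=[[2,0,-0.1],[4,0,-0.1],[6,0,-0.1],[7.2,0,-0.1],[7.2,0,-0.1]], angular=[[0,0.002,0],[0,0.002,0],[0,0.002,0],[0,0.002,0],[0,0.002,0]], grip=[-1,-1,-1,-1,-1])

```text
time_s: 10.05
tool_pos: [507.5, 214.4, 51.7]
tcp_rot: [-77.2, 89.9, -176.3]
ft_force: [-0.0, -1.1, -0.2]
gripper_width: 0.232
```

```bash
python3 - <<'E'
from p import *
np.set_printoptions(precision=4,suppress=True)
plan((508.26,216.07,52),-8.95,q=False)
shot(8,bs=(155,80,110,70),bt=(105,130,60,100))
t=load("top",8);s=load("side",8);st=r.state()["tool_pos"]
c=np.clip(cv2.resize(t["pixels"][150:215,110:160,::-1],None,fx=9,fy=9,interpolation=cv2.INTER_CUBIC).astype(float)*1.6,0,255).astype(np.uint8);cv2.imwrite("pics/t8z.png",c)
c=np.clip(cv2.resize(s["pixels"][85:135,160:240,::-1],None,fx=9,fy=9,interpolation=cv2.INTER_CUBIC).astype(float)*1.6,0,255).astype(np.uint8);cv2.imwrite("pics/s8z.png",c)
a=np.radians(-9);u=np.array([np.cos(a),np.sin(a),0]);M=np.array([st[0],st[1],st[2]+25.3])+4*u
P=[M-80*u,M+70*u,M+108*u]
print((proj(t,P)-[110,150])*9+4,(proj(s,P)-[160,85])*9+4)
E
```

```text
t 10.05 tcp [507.4558 214.3829  51.6679] F [-0.0011 -1.0771 -0.2327] T [ 0.0224  0.0141 -0.0086] g 0.23214452707181413 q [ 20.2857  11.6221 115.9348   0.0507  52.5783 119.3454]
tool axes (cols)  yaw of tool y* 1 -9.09055874580241
shift cm [-0.033  0.053 -0.179] rotvec [-0.0025  0.0005  0.0024] deg 0.19906892286451427
[[124.4557 737.2783]
 [205.0222 248.4128]
 [225.9639 126.0088]] [[-21.6284 247.7174]
 [460.2924 150.8308]
 [577.6527 127.1743]]
```

View pics/t8z.png

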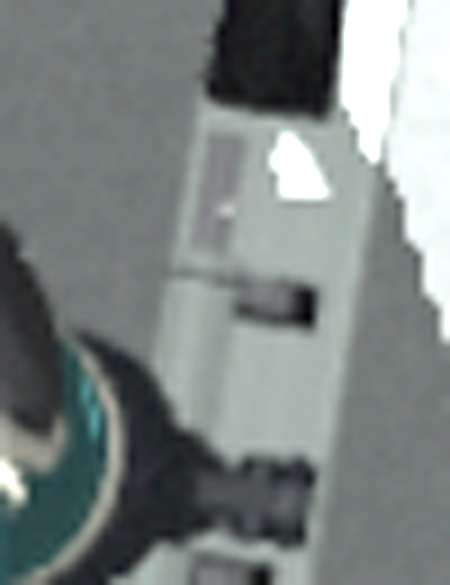

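View pics/s8z.png

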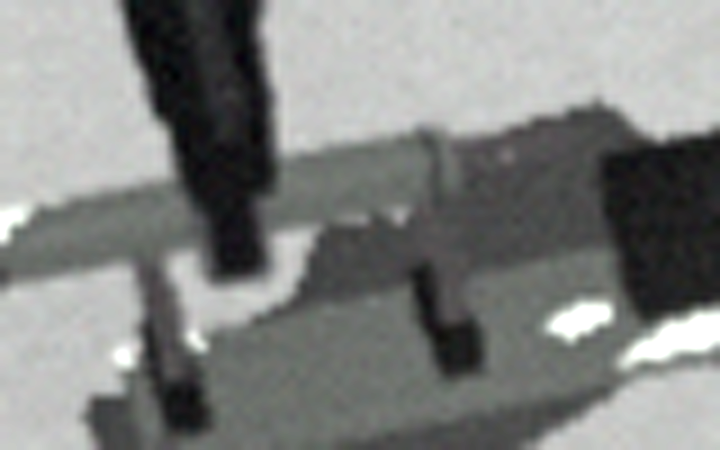

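Emit:
move_arm(translation=[[0,0.05,-0.22],[0.4,0.05,-0.22],[0.8,0.05,-0.22],[0.9,0.05,-0.22],[0.9,0.05,-0.22]], angular=[[-0.002,0,0.002],[-0.002,0,0.002],[-0.002,0,0.002],[-0.002,0,0.002],[-0.002,0,0.002]], grip=[-1,-1,-1,-1,-1])

```text
time_s: 10.78
tool_pos: [509.4, 217.2, 43.9]
tcp_rot: [112.2, 89.9, 13.2]
ft_force: [-0.5, 0.0, -1.7]
gripper_width: 0.229
```

```bash
python3 - <<'E'
from p import *
np.set_printoptions(precision=4,suppress=True)
plan((508.2,216.6,20),-8.95,q=False)
E
```

```text
t 10.775 tcp [509.4035 217.2387  43.925 ] F [-0.5302  0.0467 -1.6831] T [-0.0038  0.019  -0.0093] g 0.22917062094952276 q [ 20.5285  12.3533 116.0247  -0.0187  51.5083 119.4903]
tool axes (cols)  yaw of tool y* 1 -8.95023598004363
shift cm [ 2.392 -0.113  0.084] rotvec [-0.     -0.0008 -0.0019] deg 0.11462087890131703
```

Emit:
move_arm(translation=[[0.1,0,0],[0.2,0,0],[0.3,0,0],[0.4,0,0]], angular=[[0,0,0],[0,0,0],[0,0,0],[0,0,0]], grip=[-1,-1,-1,-1])

```text
time_s: 11.28
tool_pos: [509.4, 217.3, 39.9]
tcp_rot: [112.8, 89.9, 13.8]
ft_force: [0.3, 0.4, -1.7]
gripper_width: 0.234
```

Emit:
move_arm(translation=[[0.1,0,0],[0.2,0,0],[0.2,0,0]], angular=[[0,0,0],[0,0,0],[0,0,0]], grip=[-1,-1,-1])

```text
time_s: 11.65
tool_pos: [509.6, 217.1, 38.1]
tcp_rot: [105.9, 89.9, 6.9]
ft_force: [-0.8, -1.7, 1.4]
gripper_width: 0.233
```

Emit:
move_arm(translation=[[0.1,0,0],[0.2,0,0],[0.2,0,0]], angular=[[0,0,0],[0,0,0],[0,0,0]], grip=[-1,-1,-1])

```text
time_s: 12.02
tool_pos: [510.4, 216.9, 37.1]
tcp_rot: [98.6, 89.8, -0.3]
ft_force: [-1.2, -4.0, 5.9]
gripper_width: 0.231
```

Emit:
move_arm(translation=[[0,-0.05,0.12],[0,-0.05,0.12],[0,-0.05,0.12]], angular=[[0,0,0],[0,0,0],[0,0,0]], grip=[-1,-1,-1])

```text
time_s: 12.4
tool_pos: [509.9, 215.9, 37.1]
tcp_rot: [102.6, 89.8, 3.6]
ft_force: [0.6, -0.2, 0.6]
gripper_width: 0.234
```

```bash
python3 - <<'E'
from p import *
np.set_printoptions(precision=4,suppress=True)
plan((510,215.8,20),-8.95,q=False)
E
```

```text
t 12.4 tcp [509.8697 215.9207  37.0739] F [ 0.6207 -0.1825  0.5912] T [-0.0892 -0.135  -0.0198] g 0.23362060522263156 q [ 20.4161  12.8224 116.328   -0.084   50.6344 119.4109]
tool axes (cols)  yaw of tool y* 1 -8.941775389772033
shift cm [1.707 0.008 0.011] rotvec [ 0.0001 -0.0009 -0.0038] deg 0.22498286134846793
```

Lateral force is gone, so it is centred. Going on down in small steps, with a small pitch correction.

Emit:
move_arm(translation=[[0.1,0,0],[0.2,0,0],[0.2,0,0]], angular=[[0,0,-0.003],[0,0,-0.003],[0,0,-0.003]], grip=[-1,-1,-1])

```text
time_s: 12.78
tool_pos: [510.6, 216.1, 36.1]
tcp_rot: [124.9, 89.9, 25.9]
ft_force: [-0.8, -2.4, 6.4]
gripper_width: 0.227
```

Emit:
move_arm(translation=[[0.1,0,0],[0.2,0,0],[0.2,0,0]], angular=[[0,0,0],[0,0,0],[0,0,0]], grip=[-1,-1,-1])

```text
time_s: 13.15
tool_pos: [511.4, 216.3, 35.3]
tcp_rot: [119.5, 89.8, 20.6]
ft_force: [-1.1, -2.6, 6.8]
gripper_width: 0.232
```

```bash
python3 - <<'E'
from p import *
np.set_printoptions(precision=4,suppress=True)
plan((510,215.8,20),-8.95,q=False)
E
```

```text
t 13.15 tcp [511.3851 216.3035  35.2588] F [-1.0612 -2.6117  6.7961] T [-0.2929  0.0947 -0.0673] g 0.23233131062763382 q [ 20.3564  13.1184 116.1918   0.0011  50.4822 119.2874]
tool axes (cols)  yaw of tool y* 1 -8.931875599820376
shift cm [ 1.525 -0.134  0.074] rotvec [ 0.0003 -0.0018 -0.0032] deg 0.2083897975082834
```

Emit:
move_arm(translation=[[0.1,-0.12,0.1],[0.2,-0.12,0.1],[0.3,-0.12,0.1]], angular=[[0,0,-0.003],[0,0,-0.003],[0,0,-0.003]], grip=[-1,-1,-1])

```text
time_s: 13.52
tool_pos: [511.7, 216.1, 34.3]
tcp_rot: [138.0, 89.7, 39.1]
ft_force: [-1.6, -1.6, 11.5]
gripper_width: 0.232
```

Emit:
move_arm(translation=[[0.1,0,0],[0.2,0,0],[0.3,0,0]], angular=[[0,0,0],[0,0,0],[0,0,0]], grip=[-1,-1,-1])

```text
time_s: 13.9
tool_pos: [512.8, 216.3, 32.8]
tcp_rot: [129.6, 89.6, 30.7]
ft_force: [-2.3, -2.4, 10.8]
gripper_width: 0.228
```

```bash
python3 - <<'E'
from p import *
np.set_printoptions(precision=4,suppress=True)
plan((510,215.8,20),-8.95,q=False)
E
```

```text
t 13.9 tcp [512.7963 216.3381  32.7894] F [-2.2693 -2.4038 10.8477] T [-0.4059  0.1113 -0.0504] g 0.2283247687054209 q [ 20.2692  13.3583 116.2123   0.0824  50.0849 119.1361]
tool axes (cols)  yaw of tool y* 1 -8.92011821085038
shift cm [ 1.277 -0.274  0.101] rotvec [ 0.0005 -0.0039 -0.0047] deg 0.35163256239972307
```

Emit:
move_arm(translation=[[0.1,-0.3,0.12],[0.2,-0.3,0.12],[0.3,-0.3,0.12]], angular=[[0,-0.004,-0.005],[0,-0.004,-0.005],[0,-0.004,-0.005]], grip=[-1,-1,-1])

```text
time_s: 14.28
tool_pos: [511.3, 216.2, 31.4]
tcp_rot: [118.9, 89.8, 20.0]
ft_force: [-0.5, -1.2, 9.4]
gripper_width: 0.224
```

Emit:
move_arm(translation=[[0.15,-0.1,0.05],[0.3,-0.1,0.05],[0.3,-0.1,0.05]], angular=[[0,0,0],[0,0,0],[0,0,0]], grip=[-1,-1,-1])

```text
time_s: 14.65
tool_pos: [511.4, 216.2, 29.4]
tcp_rot: [117.2, 89.7, 18.3]
ft_force: [1.0, -1.6, 7.2]
gripper_width: 0.232
```

```bash
python3 - <<'E'
from p import *
np.set_printoptions(precision=4,suppress=True)
plan((510,215.8,20),-8.95,q=False)
E
```

```text
t 14.65 tcp [511.3771 216.162   29.4328] F [ 0.9689 -1.56    7.2011] T [-0.239  -0.2886 -0.0088] g 0.2318469895966286 q [ 20.35    13.5339 116.431   -0.0133  49.7522 119.2736]
tool axes (cols)  yaw of tool y* 1 -8.915285294587708
shift cm [ 0.943 -0.135  0.059] rotvec [ 0.0006 -0.0023 -0.0044] deg 0.2852051457392193
```

Emit:
move_arm(translation=[[0.15,-0.1,0.05],[0.3,-0.1,0.05],[0.4,-0.1,0.05]], angular=[[0,-0.002,-0.004],[0,-0.002,-0.004],[0,-0.002,-0.004]], grip=[-1,-1,-1])

```text
time_s: 15.02
tool_pos: [510.1, 215.9, 25.2]
tcp_rot: [-161.7, 90.0, 99.4]
ft_force: [0.3, -0.7, 1.3]
gripper_width: 0.232
```

Emit:
move_arm(translation=[[0.1,-0.05,0.03],[0.2,-0.05,0.03],[0.3,-0.05,0.03]], angular=[[0,0,0],[0,0,0],[0,0,0]], grip=[-1,-1,-1])

```text
time_s: 15.4
tool_pos: [508.5, 215.6, 21.3]
tcp_rot: [-79.1, 89.9, -178.0]
ft_force: [-0.7, 1.0, -2.2]
gripper_width: 0.225
```

```bash
python3 - <<'E'
from p import *
np.set_printoptions(precision=4,suppress=True)
plan((510,215.8,20),-8.95,q=False)
E
```

```text
t 15.4 tcp [508.5016 215.6078  21.3065] F [-0.6662  0.9756 -2.1577] T [ 0.1897 -0.0021  0.041 ] g 0.22512743872062707 q [ 20.3688  14.156  116.7137   0.0502  49.2448 119.2554]
tool axes (cols)  yaw of tool y* 1 -8.919405916504642
shift cm [ 0.13   0.145 -0.042] rotvec [0.0005 0.0004 0.0021] deg 0.12445432314205
```

Emit:
move_arm(translation=[[0.05,0,0],[0.1,0,0],[0.1,0,0]], angular=[[0,0,0.001],[0,0,0.001],[0,0,0.001]], grip=[-1,-1,-1])

```text
time_s: 15.78
tool_pos: [508.0, 215.6, 20.0]
tcp_rot: [-71.9, 89.9, -170.8]
ft_force: [-0.0, 1.2, -3.0]
gripper_width: 0.23
```

Emit:
move_arm(translation=[[0.05,0,0],[0.1,0,0],[0.1,0,0]], angular=[[0,0,0],[0,0,0],[0,0,0]], grip=[-1,-1,-1])

```text
time_s: 16.15
tool_pos: [508.0, 215.6, 19.7]
tcp_rot: [-71.8, 89.9, -170.8]
ft_force: [-3.8, 0.6, 5.0]
gripper_width: 0.228
```

```bash
python3 - <<'E'
from p import *
np.set_printoptions(precision=4,suppress=True)
plan((510,215.8,20),-8.95,q=False)
shot(9,bs=(155,80,110,70),bt=(105,130,60,100))
E
```

```text
t 16.15 tcp [507.9986 215.6047  19.6784] F [-3.8047  0.5624  5.034 ] T [-0.0077  0.47    0.0292] g 0.22799593757911596 q [ 20.3956  14.2519 116.8082   0.0322  49.0631 119.297 ]
tool axes (cols)  yaw of tool y* 1 -8.922552147666181
shift cm [-0.033  0.195 -0.05 ] rotvec [0.0005 0.0007 0.0021] deg 0.1285408422696645
```

View pics/side9.png

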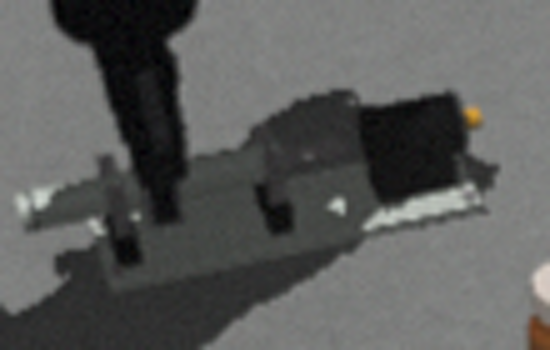

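View pics/top9.png

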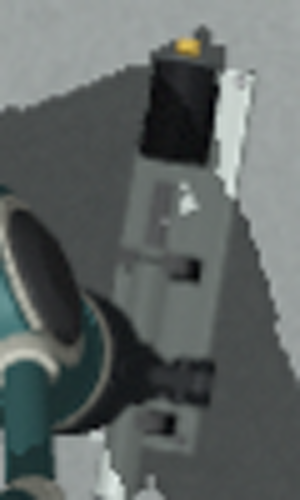

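Seated in both clips (reading 19.7 equals the level it had in the rest); the nose (top crop 160,185) is still short of the port mouth (160 px row). Sliding now.

Emit:
move_arm(translation=[[-0.03,0.2,0],[-0.03,0.4,0],[-0.03,0.6,0],[-0.03,0.8,0],[-0.03,1.0,0]], angular=[[0,0,0.001],[0,0,0.001],[0,0,0.001],[0,0,0.001],[0,0,0.001]], grip=[-1,-1,-1,-1,-1])

```text
time_s: 16.88
tool_pos: [518.0, 214.0, 19.8]
tcp_rot: [-57.6, 89.9, -156.5]
ft_force: [-2.0, 1.3, -0.2]
gripper_width: 0.23
```

```bash
cat >> p.py <<'E'
def ax():
    s=r.state();a=np.radians(-8.95);u=np.array([np.cos(a),np.sin(a)]);w=np.array([-u[1],u[0]])
    d=s["tool_pos"][:2]-[529,212.8]
    print("mid x",round(d@u+4,2),"lat",round(d@w,2),"z",s["tool_pos"][2]," F ax/lat/z",np.round([s["ft_force"][:2]@u,s["ft_force"][:2]@w,s["ft_force"][2]],2),"g",s["gripper_width"])
    plan((508,216,20),-8.95,q=False)
E
python3 - <<'E'
from p import *
np.set_printoptions(precision=4,suppress=True)
ax()
E
```

```text
mid x -7.08 lat -0.55 z 19.789157429853315  F ax/lat/z [-2.14  1.01 -0.22] g 0.2297731370913535
t 16.875 tcp [517.9695 213.9833  19.7892] F [-1.9546  1.3315 -0.2164] T [0.2537 0.3692 0.0111] g 0.2297731370913535 q [ 19.9031  15.0263 115.7841  -0.0066  49.2692 118.8318]
tool axes (cols)  yaw of tool y* 1 -8.924363543089783
shift cm [-0.02  -1.016 -0.045] rotvec [0.0004 0.0007 0.0012] deg 0.08377474671079974
```

Emit:
move_arm(translation=[[0,0.2,-0.02],[0,0.4,-0.02],[0,0.6,-0.02],[0,0.8,-0.02]], angular=[[0,0,0.001],[0,0,0.001],[0,0,0.001],[0,0,0.001]], grip=[-1,-1,-1,-1])

```text
time_s: 17.38
tool_pos: [526.0, 212.9, 19.8]
tcp_rot: [-14.5, 90.0, -113.5]
ft_force: [-3.8, 0.1, 0.2]
gripper_width: 0.231
```

```bash
python3 - <<'E'
from p import *
ax()
E
```

```text
mid x 1.05 lat -0.35 z 19.78911007161291  F ax/lat/z [-3.81 -0.5   0.18] g 0.2307228170044162
t 17.375 tcp [526.03 212.91  19.79] F [-3.84  0.09  0.18] T [ 0.19  0.49 -0.01] g 0.2307228170044162 q [ 19.54  15.66 114.95  -0.04  49.42 118.5 ]
tool axes (cols)  yaw of tool y* 1 -8.926217215944163
shift cm [-0.02 -1.83 -0.03] rotvec [0. 0. 0.] deg 0.05090932149082965
```

Emit:
move_arm(translation=[[0,0.1,0],[0,0.2,0],[0,0.3,0]], angular=[[0,0,0],[0,0,0],[0,0,0]], grip=[-1,-1,-1])

```text
time_s: 17.75
tool_pos: [529.0, 212.4, 19.8]
tcp_rot: [-21.4, 90.0, -120.3]
ft_force: [-2.9, 1.4, 0.1]
gripper_width: 0.231
```

```bash
python3 - <<'E'
from p import *
ax()
E
```

```text
mid x 4.02 lat -0.37 z 19.75402538457805  F ax/lat/z [-3.07  0.93  0.07] g 0.23136904031615393
t 17.75 tcp [528.96 212.43  19.75] F [-2.89  1.39  0.07] T [0.18 0.43 0.02] g 0.23136904031615393 q [ 19.4   15.91 114.63  -0.04  49.5  118.35]
tool axes (cols)  yaw of tool y* 1 -8.925333977364177
shift cm [-0.02 -2.13 -0.03] rotvec [0. 0. 0.] deg 0.055423497176694696
```

Emit:
move_arm(translation=[[0,0.1,0],[0,0.2,0],[0,0.3,0]], angular=[[0,0,0],[0,0,0],[0,0,0]], grip=[-1,-1,-1])

```text
time_s: 18.12
tool_pos: [532.0, 211.9, 19.8]
tcp_rot: [-20.1, 89.9, -119.1]
ft_force: [-3.3, 1.4, 1.0]
gripper_width: 0.235
```

```bash
python3 - <<'E'
from p import *
ax()
E
```

```text
mid x 7.07 lat -0.38 z 19.7514745812409  F ax/lat/z [-3.46  0.83  1.  ] g 0.23478171199950468
t 18.125 tcp [531.98 211.95  19.75] F [-3.29  1.36  1.  ] T [ 0.18  0.51 -0.  ] g 0.23478171199950468 q [ 19.25  16.15 114.3   -0.04  49.58 118.2 ]
tool axes (cols)  yaw of tool y* 1 -8.923403784594363
shift cm [-0.02 -2.43 -0.03] rotvec [0. 0. 0.] deg 0.05740317466555133
```

Emit:
move_arm(translation=[[0,0.1,0],[0,0.2,0]], angular=[[0,0,0],[0,0,0]], grip=[-1,-1])

```text
time_s: 18.38
tool_pos: [534.1, 211.6, 19.8]
tcp_rot: [-17.7, 90.0, -116.6]
ft_force: [-2.6, 1.6, 1.4]
gripper_width: 0.228
```

Emit:
move_arm(translation=[[0,0.1,0],[0,0.2,0]], angular=[[0,0,0],[0,0,0]], grip=[-1,-1])

```text
time_s: 18.62
tool_pos: [535.9, 211.3, 19.8]
tcp_rot: [-34.7, 89.9, -133.6]
ft_force: [-4.3, 1.9, 1.2]
gripper_width: 0.232
```

Emit:
move_arm(translation=[[0,0.1,0],[0,0.2,0]], angular=[[0,0,0],[0,0,0]], grip=[-1,-1])

```text
time_s: 18.88
tool_pos: [537.7, 211.1, 19.7]
tcp_rot: [-51.7, 89.9, -150.6]
ft_force: [-5.2, 2.0, 1.7]
gripper_width: 0.227
```

Emit:
move_arm(translation=[[0,0.05,0],[0,0.1,0]], angular=[[0,0,0],[0,0,0]], grip=[-1,-1])

```text
time_s: 19.12
tool_pos: [538.4, 210.9, 19.8]
tcp_rot: [-59.6, 89.9, -158.6]
ft_force: [-4.5, 2.0, 2.0]
gripper_width: 0.233
```

Emit:
move_arm(translation=[[0,0.05,0],[0,0.1,0]], angular=[[0,0,0],[0,0,0]], grip=[-1,-1])

```text
time_s: 19.38
tool_pos: [539.1, 210.8, 19.8]
tcp_rot: [-64.7, 89.9, -163.7]
ft_force: [-4.3, 1.2, 2.5]
gripper_width: 0.229
```

Emit:
move_arm(translation=[[0,0.05,0],[0,0.1,0]], angular=[[0,0,0],[0,0,0]], grip=[-1,-1])

```text
time_s: 19.62
tool_pos: [539.7, 210.7, 19.7]
tcp_rot: [-68.1, 89.8, -167.0]
ft_force: [-5.3, 2.2, 2.7]
gripper_width: 0.233
```

```bash
python3 - <<'E'
from p import *
ax()
E
```

```text
mid x 14.85 lat -0.41 z 19.73628710988795  F ax/lat/z [-5.58  1.4   2.68] g 0.23268585619389487
t 19.625 tcp [539.65 210.71  19.74] F [-5.29  2.25  2.68] T [ 0.25  0.76 -0.04] g 0.23268585619389487 q [ 18.85  16.87 113.35   0.03  49.98 117.77]
tool axes (cols)  yaw of tool y* 1 -8.931040153378913
shift cm [-0.02 -3.21 -0.03] rotvec [0. 0. 0.] deg 0.19971629461909002
```

Emit:
move_arm(translation=[[0,0.1,0],[0,0.2,0]], angular=[[0,0,0.003],[0,0,0.003]], grip=[-1,-1])

```text
time_s: 19.88
tool_pos: [540.6, 210.6, 19.7]
tcp_rot: [-56.7, 89.8, -155.6]
ft_force: [-9.6, 3.3, 5.4]
gripper_width: 0.229
```

Emit:
move_arm(translation=[[0,0.1,0],[0,0.2,0]], angular=[[0,0,0],[0,0,0]], grip=[-1,-1])

```text
time_s: 20.12
tool_pos: [540.5, 210.6, 19.7]
tcp_rot: [-71.5, 89.6, -170.4]
ft_force: [-11.3, 3.5, 8.9]
gripper_width: 0.226
```

```bash
python3 - <<'E'
from p import *
ax()
E
```

```text
mid x 15.75 lat -0.42 z 19.715959725583136  F ax/lat/z [-11.66   1.68   8.95] g 0.22586087587662948
t 20.125 tcp [540.54 210.56  19.72] F [-11.26   3.47   8.95] T [0.56 1.76 0.05] g 0.22586087587662948 q [ 18.78  17.05 113.11   0.08  50.23 117.68]
tool axes (cols)  yaw of tool y* 1 -8.949971782343018
shift cm [-0.01 -3.3  -0.03] rotvec [0.   0.   0.01] deg 0.3910964402400171
```

Emit:
move_arm(translation=[[0,0.03,0],[0,0.03,0],[0,0.03,0]], angular=[[0,0,0.005],[0,0,0.005],[0,0,0.005]], grip=[-1,-1,-1])

```text
time_s: 20.5
tool_pos: [540.6, 210.6, 19.7]
tcp_rot: [-42.1, 89.8, -141.1]
ft_force: [-5.6, 1.7, 2.9]
gripper_width: 0.234
```

```bash
python3 - <<'E'
from p import *
ax()
E
```

```text
mid x 15.79 lat -0.4 z 19.711899695570207  F ax/lat/z [-5.83  0.82  2.87] g 0.2339915170817988
t 20.5 tcp [540.58 210.57  19.71] F [-5.63  1.72  2.87] T [0.29 0.79 0.05] g 0.2339915170817988 q [ 18.86  16.93 113.27  -0.08  49.97 117.85]
tool axes (cols)  yaw of tool y* 1 -8.9434700713629
shift cm [-0.02 -3.3  -0.03] rotvec [0. 0. 0.] deg 0.17348544716778252
```

Emit:
move_arm(translation=[[0,0,0],[0,0,0],[0,0,0],[0,0,0],[0,0,0]], angular=[[0,0,0],[0,0,0],[0,0,0],[0,0,0],[0,0,0]], grip=[0,1,1,1,1])

```text
time_s: 21.12
tool_pos: [540.8, 210.5, 19.8]
tcp_rot: [-38.9, 89.8, -137.9]
ft_force: [-0.1, 0.4, 0.1]
gripper_width: 1.001
```

```bash
python3 - <<'E'
from p import *
ax()
E
```

```text
mid x 15.96 lat -0.4 z 19.759666539992924  F ax/lat/z [-0.14  0.36  0.08] g 1.0012818862682382
t 21.125 tcp [540.76 210.54  19.76] F [-0.08  0.38  0.08] T [-0.01 -0.01 -0.08] g 1.0012818862682382 q [ 18.85  16.93 113.26  -0.08  49.95 117.85]
tool axes (cols)  yaw of tool y* 1 -8.944808131603923
shift cm [-0.02 -3.32 -0.03] rotvec [0. 0. 0.] deg 0.15849326302346264
```

Emit:
move_arm(translation=[[-2,0,0],[-5,0,0],[-9,0,0],[-12,0,0],[-12,0,0]], angular=[[0,0,0],[0,0,0],[0,0,0],[0,0,0],[0,0,0]], grip=[1,1,1,1,1])

```text
time_s: 21.75
tool_pos: [544.0, 211.8, 144.9]
tcp_rot: [107.5, 89.6, 8.5]
ft_force: [-0.3, -0.5, 0.1]
gripper_width: 1.0
```

Emit:
move_arm(translation=[[0,-3,5],[0,-6,10],[0,-8,15],[0,-8,20],[0,-8,20]], angular=[[0,0,0],[0,0,0],[0,0,0],[0,0,0],[0,0,0]], grip=[1,1,1,1,1])

```text
time_s: 22.38
tool_pos: [432.4, 24.2, 143.4]
tcp_rot: [101.9, 89.7, 2.7]
ft_force: [0.1, 0.2, -0.4]
gripper_width: 0.998
```

```bash
python3 - <<'E'
from p import *
shot(10,bs=(155,80,125,80),bt=(105,125,60,105))
t=load("top",10);s=load("side",10)
a=np.radians(-8.95);u=np.array([np.cos(a),np.sin(a),0]);
P=[np.array([529,212.8,45])+u*k for k in(15.8-80,15.8+70,103)]
print((proj(t,P)-[105,125])*5+2,(proj(s,P)-[155,80])*5+2, r.state()["tool_pos"])
E
```

```text
[[119.49 476.93]
 [163.08 213.52]
 [168.18 183.65]] [[ 82.33 199.2 ]
 [339.28 145.84]
 [367.76 139.91]] [433.56  26.5  143.73]
```

View pics/side10.png

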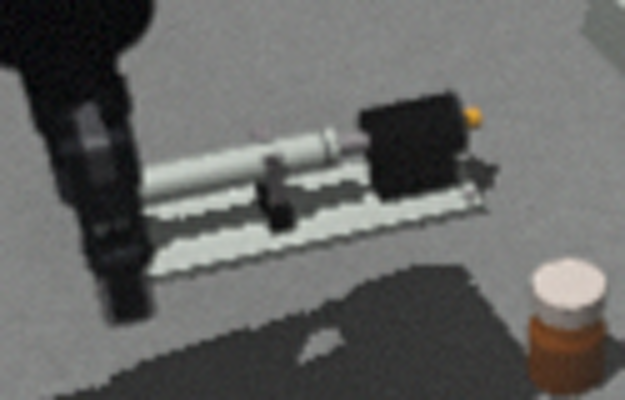

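View pics/top10.png

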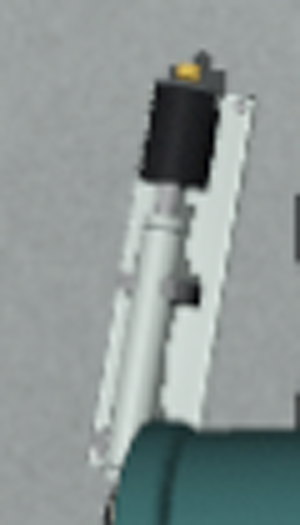

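Both views show the cartridge lying straight in the clips with its nose in the port: in the top crop the shoulder is at row ~212 and the mouth at ~185, as predicted. I'll let the arm settle, then hand in.

Emit:
move_arm(translation=[[0,0,0],[0,0,0],[0,0,0],[0,0,0]], angular=[[0,0,0],[0,0,0],[0,0,0],[0,0,0]], grip=[1,1,1,1])

```text
time_s: 22.98
tool_pos: [433.6, 26.9, 143.7]
tcp_rot: [113.4, 89.7, 14.4]
ft_force: [0.2, -0.4, -0.2]
gripper_width: 1.0
```

```bash
python3 -c "
from rig import r
print(r.state()['joint_vel'],r.state()['ft_force']); print(r.job_done())"
```

```text
[-0.23721067 -0.1764844  -0.02446821 -0.05031761 -0.09675375 -0.01303679] [ 0.16520748 -0.43704601 -0.17664242]
the job is handed in; nothing more can be done
None
```

I snapped the cartridge into both clips with its nose outside the port, slid it in until the seal hit its stop, then let go and backed off. The job was handed in at about 23 s; it gave no verdict.

**Forces:** these are wrist readings taken at the end of each move. The clips resisted with at most about 11.5 N. Sliding took about 3.3 N, rose to about 5.5 N as the seal spring came in, and reached about 11.7 N along the axis at the hard stop. The seal itself therefore saw about 8 N.

**Seal depth:** the hard stop came with the grip point at about x = +15.8 mm in the bracket's frame. That puts the unpressed seal face about 16 mm inside the mouth, which fits the given range.

**Last checks:**
- Both views show the cartridge straight, with its nose in the port. The arm covers the rear clip in both, so I did not see that one after release. Before the slide, the reading at the seat matched the height the cartridge had in the rest.
- The gripper is open and clear, with no force on it.
- I measured neither the seal's final position nor the final places of the ring, jar and screwdriver. I saw no sign that any of the three was touched.

**What went wrong or disagreed:**
- The first grasp failed. The true TCP height is about 25–27 mm above what the arm reports, so the fingers shut on top of the cartridge and pressed with about 12 N. It stayed in the rest. I measured the offset in the side view and gripped lower.
- The cameras and the arm disagreed by about 1–2 mm sideways at the bracket. I centred the cartridge by the sideways force instead.

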